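Pack the mooncake cartons and close up the transport box

TASK

First take the tape dispenser out of the red box and stand it upright on the middle of its rubber mat. Then pack every red mooncake carton from the tray flat into the box, shut the lid fully and after that swing the clamp right down onto it, and last of all turn the batch counter's knob back to its zero stop for the next box. Leave the jar and the steel cup where they are, and before you stop make sure the dispenser is still on its mat.

Things in the scene. Friction and masses are not known exactly. Their poses are not given: they have to be found in the camera images.
- roll1: Octagonal red carton of mooncakes with a gold band round its middle, 80 mm long and 50 mm across its flats, about 0.18 kg; it lies on one of its eight flats. Origin at its centre (25 mm above what it lies on); its own x runs along its length, and it may have rolled about that axis. May be absent in a run: two to four of roll1..roll4 are present.
- roll2: Octagonal red carton of mooncakes with a gold band round its middle, 80 mm long and 50 mm across its flats, about 0.18 kg; it lies on one of its eight flats. Origin at its centre (25 mm above what it lies on); its own x runs along its length, and it may have rolled about that axis. May be absent in a run: two to four of roll1..roll4 are present.
- roll3: Octagonal red carton of mooncakes with a gold band round its middle, 80 mm long and 50 mm across its flats, about 0.18 kg; it lies on one of its eight flats. Origin at its centre (25 mm above what it lies on); its own x runs along its length, and it may have rolled about that axis. May be absent in a run: two to four of roll1..roll4 are present.
- roll4: Octagonal red carton of mooncakes with a gold band round its middle, 80 mm long and 50 mm across its flats, about 0.18 kg; it lies on one of its eight flats. Origin at its centre (25 mm above what it lies on); its own x runs along its length, and it may have rolled about that axis. May be absent in a run: two to four of roll1..roll4 are present.
- tray: Fixed shallow aluminium tray on the left, 310 mm (its x) by 280 mm (its y), floor 3 mm thick, rim only 14 mm high; the cartons start on it. Origin under its centre.
- box: Fixed red box, outside 220 mm (its x) by 240 mm (its y), 64 mm high to the rim, walls and floor 6 mm; origin under its centre, x points away from the robot, turned by up to 0.2 rad. Lid hinged on its far (+x) rim, clamp on its right (-y) side. Four cartons fit lying flat, two by two, length along the box's x; no room for a second layer.
- lid (a joint): Angle of the yellow lid, rad: 0 = shut flat on the rim, starts open at 1.7 to 1.9 (leaning back past upright), limit 2.1. Axis along the box's y. Panel 220 x 240 x 8 mm, black tab 70 mm wide sticking out 15 mm at the middle of its free edge. Stiff hinge (0.42 Nm, lid 0.25 kg): stays where left; shuts by pushing its outer face over towards the robot and down.
- lid_hinge (a point): Point on the lid's hinge axis, at the middle of the box's far rim, 110 mm from the box's centre line and 64.5 mm above the table.
- lid_edge (a point): Middle of the lid's free edge, on its outer (when shut, upper) face, 220 mm from the hinge.
- clamp (a joint): Angle of the clamp arm on the box's right (-y) side, rad: 0 = down on the shut lid, arm pointing along the box's +y; starts open at 1.6 to 1.95 (standing up, leaning slightly outwards), limit 2.2. Axis along the box's x. Stiff pivot (0.14 Nm), stays where left. Arm 124 mm long, 16 wide, 10 thick, ending in a blue grip block 26 mm wide (box x), 32 long, 16 thick.
- clamp_pivot (a point): Point on the clamp's pivot axis: in the box's frame x = 0, y = -131 mm, z = 82.5 mm.
- clamp_grip (a point): Centre of the outer (when down, upper) face of the clamp's blue grip block, 108 mm along the arm from the pivot and 9 mm off the arm's centre line.
- dispenser: Blue tape dispenser left standing in the box, 0.35 kg: base 115 (x) x 62 (y) x 22 mm, on it an upright yellow tape roll 70 mm in diameter, 30 mm wide (axis along its y), centred 12 mm behind the origin (-x) and 60 mm up, top at 95 mm. Can be gripped across the tape roll from above. Origin: centre of the base's underside.
- mat: Fixed black rubber mat with blue stripes, 160 x 120 x 3 mm, the dispenser's parking place; origin under its centre. It lies on the right, nearer or farther than the counter.
- counter: Fixed white batch counter, 100 x 90 x 45 mm with a grey dial disc (36 mm radius, 6 mm thick) and the reset knob on top, knob axis through its centre; origin under its centre. Red zero mark on top at its -x side.
- reset_knob (a joint): Angle of the counter's black reset knob, rad: 0 = zero stop (white pointer line at the counter's red zero mark); grows as it is turned clockwise seen from above, so it is reset by turning counter-clockwise. Starts at 0.8 to 2.4, light friction (0.04 Nm), stays where left.
- reset_knob_grip (a point): On the knob's axis at the height to grip, 82 mm above the table. The grip bar is 49 mm long, 14 mm wide and rises 32 mm from 57 to 89 mm above the table; it runs along the counter's x when the joint reads 0, and turns with the knob.
- jar: Bystander: closed jar, 56 mm diameter, 75 mm high. Origin: centre of its underside.
- cup: Bystander: steel cup, 66 mm diameter, 75 mm high. Origin: centre of its underside.
There are look-alikes about, which are no part of the job. There is more than one size of the dispenser; the one meant has the size given above.

How it is judged:
By the outcome, as a careful person would: the job done as asked, in the order asked, and still so for the second after the job is handed in, with the robot touching nothing.
Of roll1, roll2, roll3, roll4 only 2 to 4 are there at a start; the rules pass over those that are not, and their reading is None.
At some moment in a run one of roll1, roll2, roll3, roll4, dispenser may be knocked a few centimetres aside while the robot is not near it.
Once in a run the grip may slacken for a moment while it holds something.
It also fails if it takes over 210 s, if anything falls off the work surface, if the arm or the gripper's body presses on something with over 40 N, if the wrist force passes 120 N, or if a joint passes its speed limit or range.

ROBOT

A 6-joint arm with a two-finger parallel gripper is mounted at the origin on the work surface. World frame = base frame: x ahead of the robot, y to its left, z up, the work surface at z = 0. Lengths are in m, angles in rad, forces in N, time in s.
With the tool pointing down it reaches from about 0.275 to 0.85 m from the base axis. Payload 5.2 kg.
Tool frame: the origin (TCP) lies midway between the tips of the shut fingers; the grasp point (between the pads) lies 19 mm behind it; z points along the fingers, y is the line along which they close (so a half turn about z gives the same grasp; the last joint's range is limited). The gripper opens to 85 mm and grips with 20 to 120 N. Pads are 22 mm wide; open, the fingers measure 114 mm over their backs; the gripper's body (76 mm by 85 mm) begins 54 mm behind the grasp point. The pads swing forward as they close: fully open they stand 13 mm farther back than shut.
Start: joints at [-1.357, 0.259, 1.535, -0, 1.348, -0.203], TCP at [0.223, -0.503, 0.231] pointing down, gripper open.
Joint ranges: [-3.14, 3.14], [-0.91, 2.08], [0.19, 2.58], [-1.22, 4.36], [0.22, 2.71], [-3.12, 3.12]. Speed limits (rad/s): [2.57, 2.57, 3.14, 3.14, 3.14, 3.14].

INTERFACE

Orientations are given as a unit quaternion [x, y, z, w].
In Python, from workcell import * gives the robot as it stands. The module is installed in compiled form; this text tells all that it offers.
- The arm moves only by the tool carry_out, never from a script. Its argument "targets" is one flat list of numbers, 7 for each row, row after row: the shift along the tool's x, y, z in m, then the turn, a rotation vector about the tool's x, y, z in rad, then the finger opening in m, from 0 to 0.0854. A call has 1 to 12 rows; each row is the pose to reach, as a shift and turn from the pose commanded when the call began, along the tool's axes at that moment; what a row does not reach only later rows make up. A row lasts 1/8 s, in which the tool goes at most 62.5 mm and 10.7 degrees, less where a joint would pass 70% of its speed; a pose out of reach is approached as far as the arm can. A call with a gripper value outside its range is refused whole. The fingers move at their own pace and stop on an object; the grip force is fixed at half the most. Time passes only in rows, so rows that repeat a pose let the fingers close. It gives the time, the measured TCP pose, the force, the opening and the grip force at its end, in the units of the state.
- observe(): the state, without advancing time (a new reading comes with each control period).
- grab_frame(name): name is "side" or "top" or "wrist"; returns the picture (400x640x3 uint8, red, green, blue); there is no depth.
- camera_info(name): a dict with "fx", "fy", "cx", "cy" (pixels), "k1" (the pictures are not rectified: a ray, as slopes to the right and down, at radius r is drawn at 1 + k1 r^2 times it, then the intrinsics apply), "eye" and "orientation" of the camera in the world. Camera axes: x right, y down, z forward; pixel columns grow to the right and rows downward; lengths in m; the calibration is good to about 2 mm. A picture is of the moment at which its call begins: read the wrist's pose just before it. camera_info takes no time and is no camera call; for the wrist camera it gives the pose at the moment of the call.
- finish_job(): hands the job in; it is judged then, once.
Trained networks look in the newest picture that a camera, given by its name, has taken for a name from the list of things; names that differ only in an ending like _2 or _b are one class to them, and where a whole thing is asked for, a point or a joint stands for the part that bears it (a point fixed in the world has none). Each returns a list of dicts, best first, with "confidence" (0 to 1); they miss things now and then, are a little off and sometimes report something else, mostly with a low value. They report only what shows in the picture. A call takes as long as a camera call. They do not tell look-alikes from the thing itself.
- masks_of(camera, target): "pixels" (400x640 bool, what is visible of it).
- tip_of(camera, target): "at" ([x, y, z] in m, in world coordinates, good to about 4 mm: a listed point, or the origin of a listed thing).
The state is a dict: "time_s": time; "joints": joint angles; "joint_velocities": joint speeds; "effort": joint torques, N m; "position": TCP position; "ee_rot": TCP orientation; "contact_force": force on the tool from outside, world axes, zero at the start; "torque": the same for the moment, N m; "finger_gap": finger opening in m; "grip_force": force on a finger pad.
Only numpy, scipy, OpenCV 4.12 (cv2) and the standard library are available. Lean on these libraries where they do the work, as an engineer would, in place of code of your own. Each camera call takes 0.05 s, during which the arm holds its last target. There are 200 camera calls.

## Working session

There is one attempt and no reset: what is moved stays moved. The work goes in short steps, Python scripts to look and compute and a tool call to move; the robot and the scene stay as the last step left them, time stands still between calls to the robot, and variables do not carry over. Pictures are saved under pics/ and viewed, at most 14 in all, crops included, and the job is handed in when it is done.

Besides the shell and the picture viewer there is one more tool, called after "Request:" as a command line: name --argument value ..., lists and objects as JSON in quotes. carry_out: Moves the arm, as the interface text tells. Its arguments: {"type":"object","properties":{"targets":{"type":"array","items":{"type":"number"}}},"required":["targets"]}

```bash
mkdir -p pics; cat > h.py <<'E'
from workcell import *
import numpy as np, cv2
from scipy.spatial.transform import Rotation as R
np.set_printoptions(precision=4,suppress=True)
def snap(c,f=None):
    ci=camera_info(c); im=grab_frame(c)
    if f: cv2.imwrite('pics/'+f,cv2.cvtColor(im,cv2.COLOR_RGB2BGR))
    return im,ci
def ray(ci,u,v):
    d=np.array([(u-ci['cx'])/ci['fx'],(v-ci['cy'])/ci['fy']]); s=d.copy()
    for _ in range(20): s=d/(1+ci['k1']*(s@s))
    return np.array(ci['eye']),R.from_quat(ci['orientation']).apply([s[0],s[1],1.])
def atz(ci,u,v,z):
    e,d=ray(ci,u,v); return e+d*(z-e[2])/d[2]
def tri(*obs):
    A=np.zeros((3,3));b=np.zeros(3)
    for ci,u,v in obs:
        e,d=ray(ci,u,v); d=d/np.linalg.norm(d); P=np.eye(3)-np.outer(d,d); A+=P;b+=P@e
    return np.linalg.solve(A,b)
def proj(ci,p):
    q=R.from_quat(ci['orientation']).inv().apply(np.array(p)-ci['eye']); s=q[:2]/q[2]; s=s*(1+ci['k1']*(s@s))
    return s*[ci['fx'],ci['fy']]+[ci['cx'],ci['cy']]
def st():
    o=observe(); print('t',o['time_s'],'p',np.array(o['position']),'F',np.array(o['contact_force']),'gap',o['finger_gap'],'gf',o['grip_force'],'q',np.array(o['joints'])); return o
E
python3 - <<'E'
from h import *
o=st(); print(R.from_quat(o['ee_rot']).as_matrix())
for c in ('top','side'):
    im,ci=snap(c,c+'0.png'); print(c,{k:np.round(v,3) for k,v in ci.items()})
    for t in ('roll1','tray','box','lid_hinge','lid_edge','clamp_pivot','clamp_grip','dispenser','mat','counter','reset_knob_grip','jar','cup'):
        print(t,[(np.round(d['at'],3).tolist(),round(d['confidence'],2)) for d in tip_of(c,t)])
E
```

```text
t 0.0 p [ 0.2226 -0.5024  0.2305] F [-0.2062  0.5379  0.6399] gap 0.0855387944501517 gf 0.0 q [-1.3568  0.2594  1.5361  0.      1.348  -0.2028]
[[ 0.9144  0.4048 -0.0004]
 [ 0.4048 -0.9144  0.0018]
 [ 0.0004 -0.0018 -1.    ]]
top {'fx': np.float64(467.167), 'fy': np.float64(467.167), 'cx': np.float64(314.233), 'cy': np.float64(207.4), 'k1': np.float64(-0.001), 'eye': array([ 0.451, -0.011,  1.277]), 'orientation': array([ 0.709, -0.705,  0.017, -0.006])}
roll1 [([0.417, 0.248, 0.028], 0.94), ([0.557, 0.354, 0.029], 0.66), ([0.557, 0.241, 0.027], 0.65)]
tray [([0.489, 0.294, 0.0], 0.85)]
box [([0.513, -0.08, -0.002], 0.97), ([0.62, -0.072, 0.062], 0.66)]
lid_hinge [([0.616, -0.072, 0.06], 0.59)]
lid_edge [([0.685, -0.069, 0.277], 0.65), ([0.49, -0.088, 0.008], 0.2)]
clamp_pivot [([0.56, 0.356, 0.027], 0.28), ([0.493, 0.296, -0.003], 0.17)]
clamp_grip [([0.514, -0.236, 0.191], 0.68), ([0.56, 0.356, 0.027], 0.58)]
dispenser [([0.489, -0.087, 0.006], 0.71), ([0.26, -0.411, 0.001], 0.7)]
mat [([0.608, -0.371, -0.002], 0.83)]
counter [([0.458, -0.369, -0.004], 0.79), ([0.616, -0.074, 0.062
[... 376 characters left out ...]
entation': array([-0.175,  0.891, -0.412,  0.076])}
roll1 [([0.419, 0.247, 0.026], 0.76), ([0.555, 0.245, 0.031], 0.74), ([0.562, 0.356, 0.025], 0.58)]
tray [([0.496, 0.298, -0.001], 0.95), ([0.682, -0.074, 0.274], 0.43)]
box [([0.506, -0.083, 0.001], 0.62)]
lid_hinge [([0.62, -0.075, 0.066], 0.9)]
lid_edge [([0.683, -0.072, 0.275], 0.8)]
clamp_pivot [([0.516, -0.212, 0.083], 0.62)]
clamp_grip [([0.511, -0.232, 0.181], 0.57)]
dispenser [([0.492, -0.088, 0.005], 0.66), ([0.419, 0.247, 0.026], 0.34)]
mat [([0.609, -0.372, 0.001], 0.96)]
counter [([0.459, -0.367, -0.004], 0.79)]
reset_knob_grip [([0.461, -0.37, 0.08], 0.48)]
jar [([0.725, 0.121, -0.0], 0.65), ([0.42, 0.247, 0.024], 0.6)]
cup []
```

View pics/top0.png

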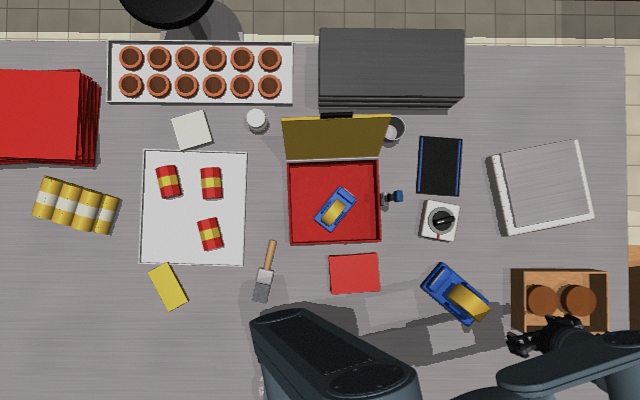

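View pics/side0.png

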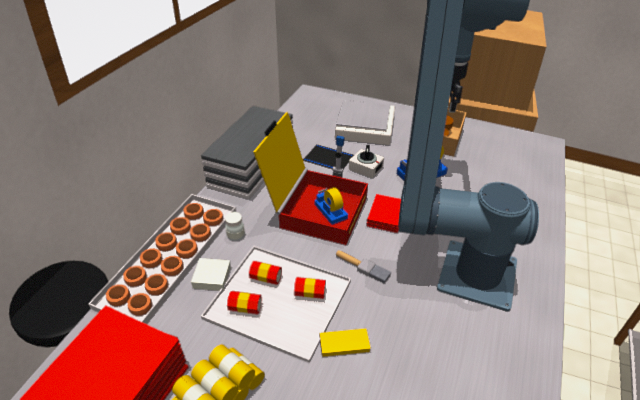

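The top view shows three cartons on the tray at about (168,181), (211,183) and (209,234). The right dispenser is in the box at (335,209) and a larger look-alike stands at (455,293). The mat is at (439,166), the counter at (440,220) and the cup at (394,129). The side view shows the same layout, with the lid leaning back and the clamp up at (339,150).

```bash
python3 - <<'E'
from h import *
im,ci=snap('top')
cv2.imwrite('pics/c1.png',cv2.cvtColor(cv2.resize(im[140:250,275:475],None,fx=4,fy=4,interpolation=cv2.INTER_CUBIC),cv2.COLOR_RGB2BGR))
def rect(pix,z,n):
    P=np.array([atz(ci,u,v,z)[:2] for v,u in np.argwhere(pix)],np.float32)
    (c,s,a)=cv2.minAreaRect(P); b=cv2.boxPoints((c,s,a)); e=[b[1]-b[0],b[2]-b[1]]; L=max(e,key=np.linalg.norm)
    print(n,'c',np.round(c,4),'size',np.round(s,4),'long yaw',round(float(np.arctan2(L[1],L[0])),3),'mean',P.mean(0))
for t,z in (('roll1',.028),('tray',.014),('mat',.003),('counter',.045),('dispenser',.022),('reset_knob',.085)):
    for d in masks_of('top',t):
        if d['confidence']>.4: rect(d['pixels'],z,(t,round(d['confidence'],2)))
hsv=cv2.cvtColor(im,cv2.COLOR_RGB2HSV)
m=np.zeros(im.shape[:2],bool); m[180:235,305:365]=True
y=m&(abs(hsv[...,0].astype(int)-25)<10)&(hsv[...,1]>100)&(hsv[...,2]>60); rect(y,.075,'tape')
b=m&(abs(hsv[...,0].astype(int)-110)<12)&(hsv[...,1]>100); rect(b,.022,'base')
print(proj(ci,[.489,-.087,0]))
E
```

```text
('roll1', 0.69) c [0.4204 0.2459] size [0.0834 0.0546] long yaw 0.255 mean [0.4199 0.2456]
('roll1', 0.57) c [0.5569 0.2443] size [0.0853 0.0539] long yaw 0.094 mean [0.557 0.244]
('roll1', 0.55) c [0.5596 0.3573] size [0.0864 0.0549] long yaw 0.246 mean [0.5594 0.3569]
('roll1', 0.53) c [ 0.6839 -0.0905] size [0.1326 0.2922] long yaw -1.534 mean [ 0.6826 -0.0841]
('roll1', 0.53) c [ 0.524  -0.2437] size [0.0269 0.0459] long yaw -1.565 mean [ 0.5226 -0.2462]
('tray', 0.86) c [0.4916 0.2961] size [0.2826 0.3103] long yaw -0.026 mean [0.4864 0.2977]
('mat', 0.97) c [ 0.6093 -0.3729] size [0.122  0.1602] long yaw -0.069 mean [ 0.6089 -0.3737]
('counter', 0.66) c [ 0.4592 -0.3606] size [0.0991 0.1015] long yaw -0.175 mean [ 0.4588 -0.3606]
('dispenser', 0.6) c [ 0.4895 -0.0869] size [0.0638 0.1181] long yaw -0.656 mean [ 0.4889 -0.0862]
('reset_knob', 0.68) c [ 0.4586 -0.3577] size [0.0469 0.0466] long yaw 0.978 mean [ 0.4588 -0.3591]
tape c [ 0.4789 -0.0786] size [0.0301 0.0673] long yaw -0.671 mean [ 0.4787 -0.0782]
base c [ 0.4891 -0.0861] size [0.0601 0.1136] long yaw -0.67 mean [ 0.4939 -0.0884]
[334.5473 209.0259]
```

View pics/c1.png

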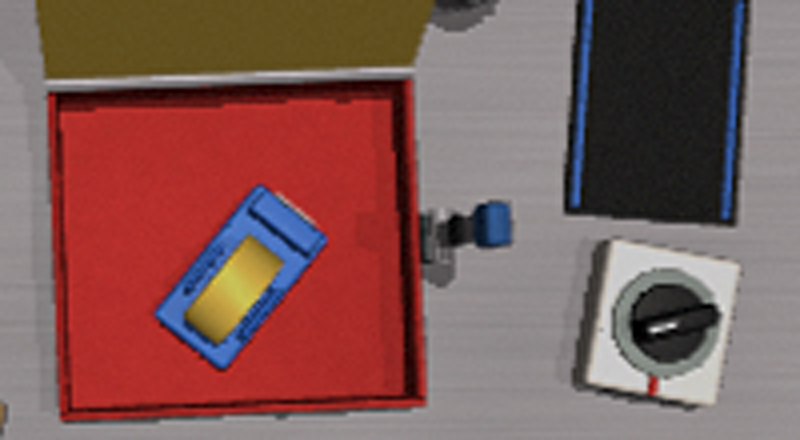

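```bash
cat >> h.py <<'E'
def plan(*wps, start=None):
    """wps: (x,y,z,yaw) tool pointing down; prints shift+rotvec from the present pose in tool axes"""
    o=observe(); p=np.array(o['position']); r=R.from_quat(o['ee_rot'])
    for w in wps:
        t=R.from_matrix(np.c_[[np.cos(w[3]),np.sin(w[3]),0],[np.sin(w[3]),-np.cos(w[3]),0],[0,0,-1]])
        d=r.inv().apply(np.array(w[:3])-p); rv=(r.inv()*t).as_rotvec()
        print(np.round(np.r_[d,rv],3).tolist(),'rows',np.round(np.linalg.norm(d)/.0625,1),np.round(np.linalg.norm(rv)/.187,1),'q6~',round(np.arctan2(w[1],w[0])+np.pi/2-w[3],2))
E
python3 -c "
from h import *
plan((.4796,-.0796,.28,-.665),(.4796,-.0796,.18,-.665))"
```

```text
[0.406, -0.283, -0.049, 0.0, -0.0, 1.082] rows 8.0 5.8 q6~ 2.07
[0.406, -0.283, 0.051, 0.0, -0.0, 1.082] rows 8.0 5.8 q6~ 2.07
```

Request:
carry_out --targets '[0.406, -0.283, -0.049, 0, 0, 1.082, 0.085, 0.406, -0.283, -0.049, 0, 0, 1.082, 0.085, 0.406, -0.283, -0.049, 0, 0, 1.082, 0.085, 0.406, -0.283, -0.049, 0, 0, 1.082, 0.085, 0.406, -0.283, -0.049, 0, 0, 1.082, 0.085, 0.406, -0.283, -0.049, 0, 0, 1.082, 0.085, 0.406, -0.283, -0.049, 0, 0, 1.082, 0.085, 0.406, -0.283, -0.049, 0, 0, 1.082, 0.085, 0.406, -0.283, -0.049, 0, 0, 1.082, 0.085, 0.406, -0.283, -0.049, 0, 0, 1.082, 0.085, 0.406, -0.283, -0.049, 0, 0, 1.082, 0.085]'

```text
time_s: 3.12
position: [0.479, -0.0801, 0.2801]
ee_rot: [0.945, -0.326, -0.0, 0.0]
contact_force: [0.0, 0.6, -0.3]
finger_gap: 0.0852
grip_force: 0.0
```

```bash
python3 - <<'E'
from h import *
o=st(); print(R.from_quat(o['ee_rot']).as_matrix())
im,ci=snap('wrist','w1.png'); print(ci)
for t in ('dispenser','box'): print(t,[(np.round(d['at'],3).tolist(),round(d['confidence'],2)) for d in tip_of('wrist',t)])
plan((.4796,-.0796,.052,-.665))
E
```

```text
t 3.125 p [ 0.479  -0.0801  0.2801] F [ 0.0253  0.5811 -0.3308] gap 0.08517988347161239 gf 0.0 q [-0.3955  0.1117  1.5977 -0.0006  1.4326  1.8403]
[[ 0.787  -0.617  -0.0006]
 [-0.617  -0.787  -0.0004]
 [-0.0002  0.0006 -1.    ]]
{'fx': 288.6023971863919, 'fy': 288.6023971863919, 'cx': 317.98299978832824, 'cy': 195.51614258700363, 'k1': -0.006710701753352567, 'eye': array([ 0.5441, -0.1315,  0.4231]), 'orientation': array([-0.4317,  0.8867,  0.1485, -0.0726])}
dispenser [([0.489, -0.084, 0.002], 0.76), ([0.259, -0.41, 0.002], 0.67), ([0.56, 0.354, 0.028], 0.6)]
box [([0.511, -0.077, -0.0], 0.72)]
[-0.0, -0.001, 0.228, 0.0, 0.0, -0.002] rows 3.7 0.0 q6~ 2.07
```

View pics/w1.png

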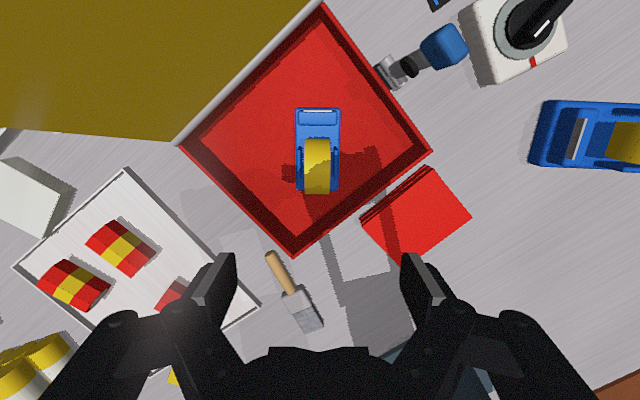

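The wrist view shows the dispenser upright and aligned with the fingers at about (317,150), with its tape roll centred between them at (317,165).

Request:
carry_out --targets '[0, -0.001, 0.228, 0, 0, 0, 0.085, 0, -0.001, 0.228, 0, 0, 0, 0.085, 0, -0.001, 0.228, 0, 0, 0, 0.085, 0, -0.001, 0.228, 0, 0, 0, 0.085, 0, -0.001, 0.228, 0, 0, 0, 0.085, 0, -0.001, 0.228, 0, 0, 0, 0.0, 0, -0.001, 0.228, 0, 0, 0, 0.0, 0, -0.001, 0.228, 0, 0, 0, 0.0, 0, -0.001, 0.228, 0, 0, 0, 0.0, 0, -0.001, 0.228, 0, 0, 0, 0.0]'

```text
time_s: 4.53
position: [0.4809, -0.0796, 0.0539]
ee_rot: [0.945, -0.326, 0.001, 0.0]
contact_force: [-1.2, -0.1, 6.2]
finger_gap: 0.0292
grip_force: 59.1
```

```bash
python3 - <<'E'
from h import *
st()
E
```

```text
t 4.525 p [ 0.4809 -0.0796  0.0539] F [-1.2454 -0.1089  6.1965] gap 0.029157683533962322 gf 59.13836181163788 q [-0.393   0.3473  1.9084 -0.0004  0.8828  1.8432]
```

```bash
python3 - <<'E'
from h import *
plan((.481,-.0796,.28,-.665),(.5973,-.3714,.28,-.069),(.5973,-.3714,.08,-.069))
E
```

```text
[0.001, -0.0, -0.226, -0.0, -0.003, -0.0] rows 3.6 0.0 q6~ 2.07
[0.272, 0.158, -0.225, 0.0, -0.003, -0.596] rows 6.2 3.2 q6~ 1.08
[0.272, 0.158, -0.025, 0.0, -0.003, -0.596] rows 5.0 3.2 q6~ 1.08
```

Request:
carry_out --targets '[0.001, 0, -0.06, 0, 0, 0, 0, 0.001, 0, -0.12, 0, 0, 0, 0, 0.001, 0, -0.18, 0, 0, 0, 0, 0.001, 0, -0.226, 0, 0, 0, 0, 0.046, 0.026, -0.226, 0, 0, -0.1, 0, 0.091, 0.053, -0.226, 0, 0, -0.2, 0, 0.136, 0.079, -0.226, 0, 0, -0.3, 0, 0.182, 0.106, -0.226, 0, 0, -0.4, 0, 0.227, 0.132, -0.226, 0, 0, -0.5, 0, 0.272, 0.158, -0.226, 0, 0, -0.596, 0, 0.272, 0.158, -0.226, 0, 0, -0.596, 0, 0.272, 0.158, -0.226, 0, 0, -0.596, 0]'

```text
time_s: 6.02
position: [0.5959, -0.3706, 0.2771]
ee_rot: [0.999, -0.035, -0.001, -0.001]
contact_force: [-0.0, 0.8, -3.6]
finger_gap: 0.0291
grip_force: 62.1
```

```bash
python3 - <<'E'
from h import *
o=st(); print(R.from_quat(o['ee_rot']).as_matrix())
im,ci=snap('side','s1.png')
a=im[90:220,280:480]; cv2.imwrite('pics/s1c.png',cv2.cvtColor(cv2.resize(a,None,fx=3,fy=3),cv2.COLOR_RGB2BGR))
snap('wrist'); 
for t in ('mat','dispenser'): print(t,[(np.round(d['at'],3).tolist(),round(d['confidence'],2)) for d in tip_of('wrist',t)])
plan((.5973,-.3714,.08,-.069),(.5973,-.3714,.052,-.069))
E
```

```text
t 6.025 p [ 0.5959 -0.3706  0.2771] F [-0.0189  0.7804 -3.5595] gap 0.029124449439059653 gf 62.05585956573486 q [-0.7151  0.5235  1.0309  0.0004  1.5901  0.9257]
[[ 0.9975 -0.07   -0.0019]
 [-0.07   -0.9975  0.0022]
 [-0.002  -0.002  -1.    ]]
mat [([0.517, -0.211, 0.084], 0.46)]
dispenser [([0.612, -0.37, 0.226], 0.65), ([0.262, -0.41, 0.002], 0.56)]
[0.001, 0.001, 0.199, 0.0, -0.0, 0.001] rows 3.2 0.0 q6~ 1.08
[0.001, 0.001, 0.227, 0.0, -0.0, 0.001] rows 3.6 0.0 q6~ 1.08
```

View pics/s1c.png

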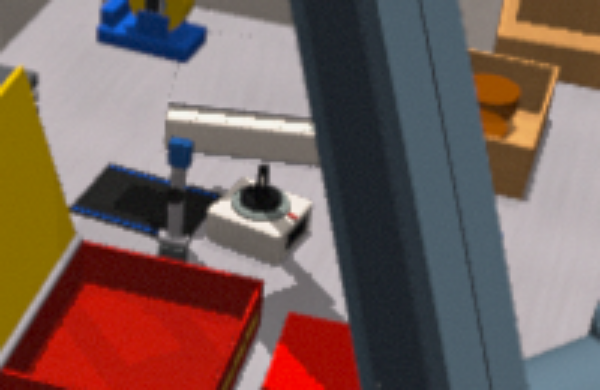

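The side crop shows the box now empty and the dispenser hanging upright in the gripper at the top left, with the mat clear below it at about (150,200).

Request:
carry_out --targets '[0, 0.001, 0.06, 0, 0, 0, 0, 0, 0.001, 0.12, 0, 0, 0, 0, 0, 0.001, 0.18, 0, 0, 0, 0, 0, 0.001, 0.2, 0, 0, 0, 0, 0, 0.001, 0.21, 0, 0, 0, 0, 0, 0.001, 0.217, 0, 0, 0, 0, 0, 0.001, 0.222, 0, 0, 0, 0, 0, 0.001, 0.222, 0, 0, 0, 0]'

```text
time_s: 7.22
position: [0.5967, -0.3724, 0.057]
ee_rot: [0.999, -0.035, 0.0, 0.0]
contact_force: [0.2, 0.4, -4.0]
finger_gap: 0.0296
grip_force: 61.9
```

Request:
carry_out --targets '[0, 0, 0.002, 0, 0, 0, 0, 0, 0, 0.004, 0, 0, 0, 0, 0, 0, 0.005, 0, 0, 0, 0, 0, 0, 0.005, 0, 0, 0, 0]'

```text
time_s: 7.72
position: [0.5964, -0.3722, 0.0513]
ee_rot: [0.999, -0.035, 0.0, 0.0]
contact_force: [-0.1, 0.1, -3.8]
finger_gap: 0.0293
grip_force: 62.2
```

Request:
carry_out --targets '[0, 0, 0.001, 0, 0, 0, 0, 0, 0, 0.002, 0, 0, 0, 0, 0, 0, 0.002, 0, 0, 0, 0]'

```text
time_s: 8.1
position: [0.5963, -0.3724, 0.051]
ee_rot: [0.999, -0.035, 0.0, 0.0]
contact_force: [-4.7, 1.9, 6.1]
finger_gap: 0.0295
grip_force: 63.3
```

Request:
carry_out --targets '[0, 0, 0, 0, 0, 0, 0.085, 0, 0, 0, 0, 0, 0, 0.085, 0, 0, 0, 0, 0, 0, 0.085, 0, 0, 0, 0, 0, 0, 0.085, 0, 0, -0.03, 0, 0, 0, 0.085, 0, 0, -0.09, 0, 0, 0, 0.085, 0, 0, -0.15, 0, 0, 0, 0.085, 0, 0, -0.21, 0, 0, 0, 0.085, 0, 0, -0.24, 0, 0, 0, 0.085, 0, 0, -0.24, 0, 0, 0, 0.085]'

```text
time_s: 9.35
position: [0.5974, -0.373, 0.2932]
ee_rot: [0.999, -0.035, 0.003, 0.002]
contact_force: [0.6, -0.0, -0.3]
finger_gap: 0.085
grip_force: 0.0
```

```bash
cat >> h.py <<'E'
def tips(c,*ts):
    snap(c)
    for t in ts: print(c,t,[(np.round(d['at'],3).tolist(),round(d['confidence'],2)) for d in tip_of(c,t) if d['confidence']>.3])
def rect(ci,pix,z,n):
    P=np.array([atz(ci,u,v,z)[:2] for v,u in np.argwhere(pix)],np.float32)
    (c,s,a)=cv2.minAreaRect(P); b=cv2.boxPoints((c,s,a)); e=[b[1]-b[0],b[2]-b[1]]; L=max(e,key=np.linalg.norm)
    print(n,'c',np.round(c,4),'size',np.round(s,4),'long yaw',round(float(np.arctan2(L[1],L[0])),3))
E
python3 - <<'E'
from h import *
st()
tips('side','dispenser','mat','roll1','clamp_grip')
im,ci=snap('top')
for d in masks_of('top','roll1'):
    if d['confidence']>.4: rect(ci,d['pixels'],.028,d['confidence'])
hsv=cv2.cvtColor(im,cv2.COLOR_RGB2HSV).astype(int)
m=np.zeros(im.shape[:2],bool); m[150:255,278:392]=True
r=m&((hsv[...,0]<6)|(hsv[...,0]>174))&(hsv[...,1]>150); rect(ci,r,.064,'box')
E
```

```text
t 9.35 p [ 0.5974 -0.373   0.2932] F [ 0.6338 -0.0427 -0.2605] gap 0.08497810059853302 gf 0.0 q [-0.7161  0.5181  1.0021  0.      1.6143  0.9238]
side dispenser [([0.607, -0.372, 0.004], 0.77)]
side mat [([0.609, -0.373, 0.003], 0.83)]
side roll1 [([0.555, 0.245, 0.031], 0.84), ([0.56, 0.355, 0.027], 0.73)]
side clamp_grip [([0.511, -0.232, 0.187], 0.6)]
0.82 c [0.4214 0.2466] size [0.0811 0.0535] long yaw 0.268
0.81 c [0.5611 0.3579] size [0.0884 0.0598] long yaw 0.257
0.79 c [0.5568 0.2441] size [0.0833 0.0496] long yaw 0.063
box c [ 0.489  -0.0818] size [0.2461 0.2377] long yaw 0.045
```

```bash
python3 - <<'E'
from h import *
ci=camera_info('top')
for u,v in ((290.5,245),(381.2,240.75),(378,158),(287.5,161)): print(atz(ci,u,v,.064))
nl,nr=[atz(ci,u,v,.064)[:2] for u,v in ((290.5,245),(381.2,240.75))]
e=nl-nr; yaw=np.arctan2(e[1],e[0])-np.pi/2; print('yaw',yaw,np.linalg.norm(e))
c=(nl+nr)/2+.11*np.array([np.cos(yaw),np.sin(yaw)]); print('centre',c)
# carton bands via side+top triangulation as height check
plan((.4205,.246,.25,3.14+.26))
E
```

```text
[0.3933 0.0307 0.064 ]
[ 0.4053 -0.2048  0.064 ]
[ 0.6211 -0.1964  0.064 ]
[0.6116 0.0399 0.064 ]
yaw 0.050635721405105194 0.2357352800157023
centre [ 0.5092 -0.0815]
[-0.218, -0.604, 0.039, 0.003, 0.003, 2.814] rows 10.3 15.0 q6~ -1.3
```

Request:
carry_out --targets '[-0.04, -0.04, -0.02, 0, 0, -0.18, 0.085, -0.08, -0.08, -0.03, 0, 0, -0.36, 0.085, -0.11, -0.13, -0.03, 0, 0, -0.54, 0.085, -0.13, -0.185, -0.03, 0, 0, -0.72, 0.085, -0.15, -0.24, -0.03, 0, 0, -0.9, 0.085, -0.17, -0.295, -0.03, 0, 0, -1.08, 0.085, -0.18, -0.35, -0.03, 0, 0, -1.26, 0.085, -0.19, -0.405, -0.03, 0, 0, -1.44, 0.085, -0.2, -0.46, -0.03, 0, 0, -1.62, 0.085, -0.21, -0.51, -0.03, 0, 0, -1.8, 0.085, -0.218, -0.56, -0.02, 0, 0, -1.98, 0.085, -0.218, -0.604, 0, 0, 0, -2.16, 0.085]'

```text
time_s: 11.2
position: [0.4203, 0.2474, 0.2894]
ee_rot: [0.499, 0.867, 0.001, 0.001]
contact_force: [1.2, 0.6, 0.1]
finger_gap: 0.0852
grip_force: 0.0
```

```bash
python3 - <<'E'
from h import *
st(); plan((.4205,.246,.22,3.14+.26))
E
```

```text
t 11.2 p [0.4203 0.2474 0.2894] F [1.2231 0.6342 0.111 ] gap 0.0851824936997765 gf 0.0 q [ 0.3029  0.1094  1.5778  0.      1.4526 -0.224 ]
[-0.001, -0.001, 0.069, 0.001, 0.001, -1.302] rows 1.1 7.0 q6~ -1.3
```

Request:
carry_out --targets '[0, 0, 0.03, 0, 0, -0.18, 0.085, 0, -0.001, 0.06, 0, 0, -0.36, 0.085, 0, -0.001, 0.069, 0, 0, -0.54, 0.085, 0, -0.001, 0.069, 0, 0, -0.72, 0.085, 0, -0.001, 0.069, 0, 0, -0.9, 0.085, 0, -0.001, 0.069, 0, 0, -1.08, 0.085, 0, -0.001, 0.069, 0, 0, -1.2, 0.085, 0, -0.001, 0.069, 0, 0, -1.302, 0.085, 0, -0.001, 0.069, 0, 0, -1.302, 0.085]'

```text
time_s: 12.32
position: [0.4196, 0.2449, 0.2199]
ee_rot: [-0.125, 0.992, -0.0, -0.0]
contact_force: [-0.2, -0.7, 0.4]
finger_gap: 0.0853
grip_force: 0.0
```

```bash
cat >> h.py <<'E'
def rolls(c,*nears):
    im,ci=snap(c)
    for d in masks_of(c,'roll1'):
        if d['confidence']>.35: rect(ci,d['pixels'],.030,round(d['confidence'],2))
    print([(np.round(d['at'],3).tolist(),round(d['confidence'],2)) for d in tip_of(c,'roll1') if d['confidence']>.35])
E
python3 - <<'E'
from h import *
st(); rolls('wrist'); im,ci=snap('wrist','w2.png'); print(proj(ci,[.4205,.246,.028]))
rolls('top'); tips('side','roll1')
plan((.4205,.246,.008,3.14+.26))
E
```

```text
t 12.325 p [0.4196 0.2449 0.2199] F [-0.1624 -0.67    0.4241] gap 0.08526812605819949 gf 0.0 q [ 0.2981  0.1517  1.7     0.      1.2908 -1.5229]
0.69 c [0.4235 0.2466] size [0.091  0.0516] long yaw 0.258
0.64 c [0.5582 0.245 ] size [0.1133 0.0514] long yaw 0.112
0.61 c [0.5626 0.3594] size [0.1162 0.0547] long yaw 0.246
[([0.558, 0.356, 0.031], 0.81), ([0.416, 0.244, 0.028], 0.69), ([0.561, 0.246, 0.028], 0.62)]
[317.9919 172.4392]
0.82 c [0.5591 0.357 ] size [0.0887 0.0565] long yaw 0.219
0.78 c [0.556  0.2433] size [0.0855 0.0558] long yaw 0.013
0.63 c [0.4208 0.2456] size [0.0824 0.0545] long yaw 0.257
0.6 c [ 0.6835 -0.092 ] size [0.1323 0.2946] long yaw -1.525
[([0.561, 0.358, 0.028], 0.89), ([0.61, -0.37, -0.003], 0.68), ([0.686, -0.07, 0.276], 0.62), ([0.42, 0.247, 0.029], 0.59), ([0.457, -0.366, 0.08], 0.38)]
side roll1 [([0.557, 0.243, 0.032], 0.96), ([0.563, 0.358, 0.026], 0.94), ([0.419, 0.246, 0.025], 0.65)]
[-0.001, 0.001, 0.212, -0.0, 0.0, -0.008] rows 3.4 0.0 q6~ -1.3
```

View pics/w2.png

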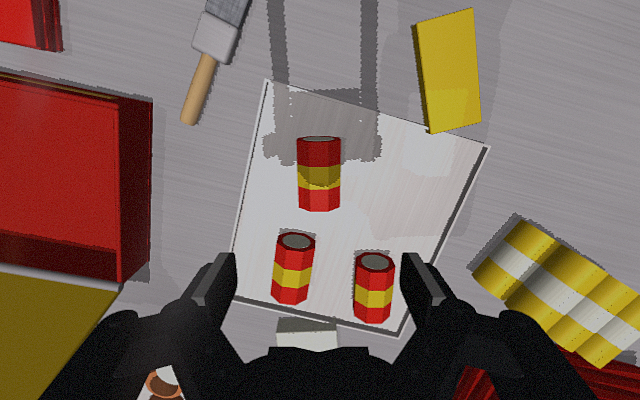

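The nearest carton sits at (318,172), centred and aligned between the fingers. The other two are at (294,268) and (374,288).

Request:
carry_out --targets '[0, 0.001, 0.06, 0, 0, 0, 0.085, 0, 0.001, 0.12, 0, 0, 0, 0.085, 0, 0.001, 0.18, 0, 0, 0, 0.085, 0, 0.001, 0.205, 0, 0, 0, 0.085, 0, 0.001, 0.211, 0, 0, 0, 0.085, 0, 0.001, 0.211, 0, 0, 0, 0.0, 0, 0.001, 0.211, 0, 0, 0, 0, 0, 0.001, 0.211, 0, 0, 0, 0, 0, 0.001, 0.211, 0, 0, 0, 0, 0, 0.001, 0.211, 0, 0, 0, 0]'

```text
time_s: 14.02
position: [0.421, 0.2464, 0.011]
ee_rot: [-0.125, 0.992, 0.0, 0.002]
contact_force: [-0.6, -0.9, 7.0]
finger_gap: 0.0489
grip_force: 63.0
```

```bash
cat >> h.py <<'E'
BC=np.array([.509,-.080]); BY=.05
def slot(x,y):
    c,s=np.cos(BY),np.sin(BY); return BC+[c*x-s*y,s*x+c*y]
E
python3 - <<'E'
from h import *
o=st(); a=slot(.052,.055)
plan((*o['position'][:2],.2,3.14+.26),(*a,.2,3.1416+BY),(*a,.013,3.1416+BY))
E
```

```text
t 14.025 p [0.421  0.2464 0.011 ] F [-0.6389 -0.9175  6.987 ] gap 0.04891239071417576 gf 62.98703753622249 q [ 0.3003  0.4176  1.9433 -0.      0.777  -1.5217]
[-0.001, 0.0, -0.189, 0.0, 0.004, -0.007] rows 3.0 0.0 q6~ -1.3
[-0.067, -0.294, -0.189, 0.001, 0.004, 0.201] rows 5.7 1.1 q6~ -1.66
[-0.066, -0.295, -0.002, 0.001, 0.004, 0.201] rows 4.8 1.1 q6~ -1.66
```

Request:
carry_out --targets '[0, 0, -0.05, 0, 0, 0, 0, 0, 0, -0.11, 0, 0, 0, 0, -0.005, -0.02, -0.165, 0, 0, 0, 0, -0.02, -0.075, -0.189, 0, 0, 0.05, 0, -0.033, -0.13, -0.189, 0, 0, 0.1, 0, -0.046, -0.185, -0.189, 0, 0, 0.15, 0, -0.058, -0.24, -0.189, 0, 0, 0.2, 0, -0.067, -0.294, -0.189, 0, 0, 0.201, 0, -0.067, -0.294, -0.189, 0, 0, 0.201, 0, -0.067, -0.294, -0.189, 0, 0, 0.201, 0]'

```text
time_s: 15.28
position: [0.5569, -0.022, 0.1983]
ee_rot: [-0.025, 1.0, 0.0, -0.0]
contact_force: [0.9, -0.7, -2.5]
finger_gap: 0.0491
grip_force: 63.6
```

```bash
python3 - <<'E'
from h import *
o=st(); a=slot(.052,.055); tips('wrist','roll1','box'); tips('top','roll1')
plan((*a,.014,3.1416+BY))
E
```

```text
t 15.275 p [ 0.5569 -0.022   0.1983] F [ 0.8768 -0.6799 -2.4793] gap 0.049088382417599254 gf 63.644130819593556 q [-0.24    0.2963  1.5667  0.0005  1.2795 -1.8602]
wrist roll1 [([0.555, -0.026, 0.215], 0.79), ([0.561, 0.247, 0.026], 0.62)]
wrist box [([0.51, -0.078, -0.003], 0.59)]
top roll1 [([0.558, 0.245, 0.028], 0.71), ([0.554, -0.019, 0.217], 0.67), ([0.561, 0.356, 0.027], 0.66)]
[-0.001, -0.002, 0.185, 0.0, 0.0, 0.002] rows 3.0 0.0 q6~ -1.66
```

Request:
carry_out --targets '[-0.001, -0.002, 0.06, 0, 0, 0, 0, -0.001, -0.002, 0.12, 0, 0, 0, 0, -0.001, -0.002, 0.165, 0, 0, 0, 0, -0.001, -0.002, 0.175, 0, 0, 0, 0, -0.001, -0.002, 0.18, 0, 0, 0, 0, -0.001, -0.002, 0.183, 0, 0, 0, 0, -0.001, -0.002, 0.185, 0, 0, 0, 0, -0.001, -0.002, 0.186, 0, 0, 0, 0]'

```text
time_s: 16.52
position: [0.5596, -0.0244, 0.014]
ee_rot: [-0.025, 1.0, -0.0, 0.001]
contact_force: [-3.3, 1.1, 13.2]
finger_gap: 0.0493
grip_force: 65.3
```

Seated, so I release, rise and look.

Request:
carry_out --targets '[0, 0, -0.001, 0, 0, 0, 0.065, 0, 0, -0.001, 0, 0, 0, 0.065, 0, 0, -0.001, 0, 0, 0, 0.065, 0, 0, -0.03, 0, 0, 0, 0.065, 0, 0, -0.09, 0, 0, 0, 0.085, 0, 0, -0.15, 0, 0, 0, 0.085, 0, 0, -0.2, 0, 0, 0, 0.085, 0, 0, -0.2, 0, 0, 0, 0.085]'

```text
time_s: 17.52
position: [0.5613, -0.0247, 0.2173]
ee_rot: [-0.025, 1.0, -0.001, 0.005]
contact_force: [-0.0, -0.1, -1.1]
finger_gap: 0.0849
grip_force: 0.0
```

```bash
python3 - <<'E'
from h import *
o=st(); tips('wrist','roll1'); rolls('top'); tips('side','roll1','dispenser')
plan((.558,.2445,.2,3.1416+.07),(.558,.2445,.008,3.1416+.07))
E
```

```text
t 17.525 p [ 0.5613 -0.0247  0.2173] F [-0.0488 -0.0952 -1.1133] gap 0.08494325912093888 gf 0.0 q [-0.2425  0.2833  1.5364 -0.      1.3119 -1.8637]
wrist roll1 [([0.56, 0.356, 0.028], 0.83), ([0.556, 0.246, 0.029], 0.82), ([0.558, -0.028, 0.035], 0.73)]
0.72 c [ 0.5333 -0.0247] size [0.0268 0.0481] long yaw -1.565
0.66 c [0.5572 0.2438] size [0.0853 0.0539] long yaw 0.101
0.64 c [0.5587 0.3576] size [0.0868 0.0581] long yaw 0.314
[([0.557, 0.357, 0.027], 0.61), ([0.556, 0.241, 0.029], 0.56), ([0.554, -0.025, 0.03], 0.5)]
side roll1 [([0.557, -0.021, 0.031], 0.94), ([0.555, 0.246, 0.032], 0.8), ([0.561, 0.358, 0.029], 0.77)]
side dispenser [([0.259, -0.405, 0.002], 0.85), ([0.608, -0.375, -0.001], 0.68)]
[-0.013, 0.268, 0.011, 0.001, -0.003, -0.02] rows 4.3 0.1 q6~ -1.23
[-0.014, 0.268, 0.203, 0.001, -0.003, -0.02] rows 5.4 0.1 q6~ -1.23
```

Request:
carry_out --targets '[-0.003, 0.06, 0.011, 0, 0, -0.035, 0.085, -0.006, 0.12, 0.011, 0, 0, -0.035, 0.085, -0.01, 0.18, 0.011, 0, 0, -0.035, 0.085, -0.013, 0.24, 0.011, 0, 0, -0.035, 0.085, -0.013, 0.268, 0.02, 0, 0, -0.035, 0.085, -0.013, 0.268, 0.05, 0, 0, -0.035, 0.085, -0.013, 0.268, 0.05, 0, 0, -0.035, 0.085]'

```text
time_s: 18.8
position: [0.556, 0.2442, 0.1592]
ee_rot: [-0.043, 0.999, -0.001, -0.003]
contact_force: [0.1, -0.1, 0.2]
finger_gap: 0.0852
grip_force: 0.0
```

```bash
python3 - <<'E'
from h import *
o=st(); rolls('wrist'); tips('side','roll1')
im,ci=snap('wrist','w3.png'); print(proj(ci,[.557,.2445,.028]))
plan((.557,.2445,.008,3.1416+.085))
E
```

```text
t 18.8 p [0.556  0.2442 0.1592] F [ 0.0887 -0.1434  0.2112] gap 0.08520918662041803 gf 0.0 q [ 0.2304  0.4179  1.4875 -0.0001  1.2429 -1.4266]
0.83 c [0.5625 0.359 ] size [0.0999 0.0589] long yaw 0.204
0.8 c [ 0.5638 -0.0278] size [0.0942 0.0723] long yaw 0.067
0.61 c [0.5598 0.2444] size [0.0947 0.0528] long yaw 0.09
[([0.56, 0.355, 0.028], 0.82), ([0.554, 0.246, 0.026], 0.77), ([0.557, -0.03, 0.033], 0.75)]
side roll1 [([0.553, 0.245, 0.028], 0.89), ([0.563, 0.354, 0.028], 0.69), ([0.559, -0.024, 0.029], 0.62)]
[318.201  183.2411]
[0.002, 0.001, 0.156, 0.0, 0.002, -0.001] rows 2.5 0.0 q6~ -1.24
```

View pics/w3.png

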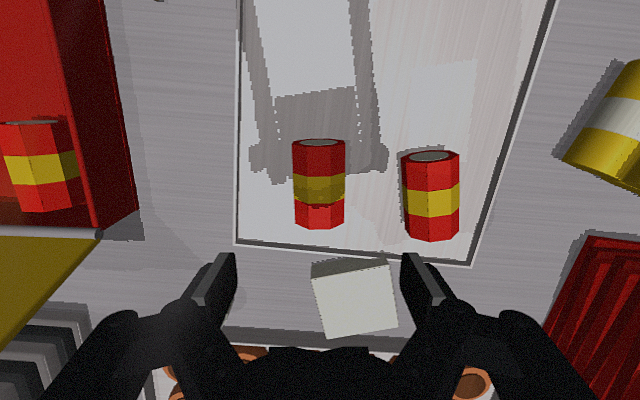

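The second carton is centred and aligned at (319,184), the third is at (432,195), and the first lies flat in the box at (40,167).

Request:
carry_out --targets '[0.001, 0, 0.06, 0, 0, 0, 0.085, 0.001, 0, 0.12, 0, 0, 0, 0.085, 0.001, 0, 0.148, 0, 0, 0, 0.085, 0.001, 0, 0.152, 0, 0, 0, 0.085, 0.001, 0, 0.152, 0, 0, 0, 0.0, 0.001, 0, 0.152, 0, 0, 0, 0, 0.001, 0, 0.152, 0, 0, 0, 0, 0.001, 0, 0.152, 0, 0, 0, 0, 0.001, 0, 0.152, 0, 0, 0, 0]'

```text
time_s: 20.23
position: [0.559, 0.2445, 0.0128]
ee_rot: [-0.043, 0.999, 0.0, 0.002]
contact_force: [-0.9, 0.2, 7.1]
finger_gap: 0.0488
grip_force: 63.8
```

```bash
python3 - <<'E'
from h import *
o=st(); a=slot(.052,-.055)
plan((*o['position'][:2],.2,3.14+.085),(*a,.2,3.1416+BY))
E
```

```text
t 20.225 p [0.559  0.2445 0.0128] F [-0.8967  0.2453  7.0562] gap 0.048838811995377575 gf 63.79007537383586 q [ 0.2298  0.5786  1.6307 -0.0001  0.9276 -1.4263]
[-0.001, 0.0, -0.187, 0.001, 0.005, 0.002] rows 3.0 0.0 q6~ -1.24
[0.027, -0.376, -0.188, 0.001, 0.005, 0.035] rows 6.7 0.2 q6~ -1.85
```

Request:
carry_out --targets '[0, 0, -0.05, 0, 0, 0, 0, 0, 0, -0.11, 0, 0, 0, 0, 0, -0.02, -0.165, 0, 0, 0, 0, 0.006, -0.075, -0.188, 0, 0, 0.02, 0, 0.01, -0.13, -0.188, 0, 0, 0.035, 0, 0.014, -0.19, -0.188, 0, 0, 0.035, 0, 0.018, -0.25, -0.188, 0, 0, 0.035, 0, 0.022, -0.31, -0.188, 0, 0, 0.035, 0, 0.027, -0.36, -0.188, 0, 0, 0.035, 0, 0.027, -0.376, -0.188, 0, 0, 0.035, 0, 0.027, -0.376, -0.188, 0, 0, 0.035, 0]'

```text
time_s: 21.6
position: [0.5622, -0.1335, 0.1985]
ee_rot: [-0.024, 1.0, 0.0, 0.0]
contact_force: [-0.3, 0.6, -1.2]
finger_gap: 0.0488
grip_force: 62.8
```

```bash
python3 - <<'E'
from h import *
o=st(); a=slot(.052,-.055); tips('wrist','roll1'); tips('top','roll1')
plan((*a,.016,3.1416+BY))
E
```

```text
t 21.6 p [ 0.5622 -0.1335  0.1985] F [-0.3043  0.555  -1.2115] gap 0.04878587488104151 gf 62.79918442480266 q [-0.4263  0.3312  1.5164  0.0004  1.2938 -2.0455]
wrist roll1 [([0.561, -0.131, 0.211], 0.88), ([0.56, -0.031, 0.033], 0.83)]
top roll1 [([0.559, 0.354, 0.028], 0.79), ([0.557, -0.022, 0.033], 0.64), ([0.496, 0.293, 0.001], 0.5), ([0.558, -0.134, 0.213], 0.47)]
[-0.001, -0.001, 0.182, 0.001, -0.0, 0.002] rows 2.9 0.0 q6~ -1.85
```

Request:
carry_out --targets '[0, -0.002, 0.06, 0, 0, 0, 0, 0, -0.002, 0.12, 0, 0, 0, 0, 0, -0.002, 0.162, 0, 0, 0, 0, 0, -0.002, 0.172, 0, 0, 0, 0, 0, -0.002, 0.178, 0, 0, 0, 0, 0, -0.002, 0.181, 0, 0, 0, 0, 0, -0.002, 0.183, 0, 0, 0, 0, 0, -0.002, 0.184, 0, 0, 0, 0]'

```text
time_s: 22.8
position: [0.5631, -0.1352, 0.0158]
ee_rot: [-0.025, 1.0, -0.0, 0.001]
contact_force: [-2.7, 1.6, 9.8]
finger_gap: 0.0488
grip_force: 64.2
```

Request:
carry_out --targets '[0, 0, -0.001, 0, 0, 0, 0.065, 0, 0, -0.001, 0, 0, 0, 0.065, 0, 0, -0.001, 0, 0, 0, 0.065, 0, 0, -0.03, 0, 0, 0, 0.065, 0, 0, -0.09, 0, 0, 0, 0.085, 0, 0, -0.15, 0, 0, 0, 0.085, 0, 0, -0.2, 0, 0, 0, 0.085, 0, 0, -0.2, 0, 0, 0, 0.085]'

```text
time_s: 23.8
position: [0.5649, -0.1359, 0.2195]
ee_rot: [-0.025, 1.0, -0.002, 0.005]
contact_force: [0.3, -0.2, -0.4]
finger_gap: 0.0851
grip_force: 0.0
```

```bash
python3 - <<'E'
from h import *
o=st(); tips('wrist','roll1'); rolls('top'); tips('side','roll1','dispenser')
plan((.560,.357,.2,3.1416+.25))
E
```

```text
t 23.8 p [ 0.5649 -0.1359  0.2195] F [ 0.2833 -0.1607 -0.394 ] gap 0.08507810444171983 gf 0.0 q [-0.4281  0.3157  1.4858  0.      1.3301 -2.0492]
wrist roll1 [([0.56, -0.132, 0.032], 0.76), ([0.558, -0.027, 0.031], 0.75)]
0.87 c [ 0.5434 -0.1358] size [0.0456 0.051 ] long yaw -1.565
0.87 c [0.5598 0.3568] size [0.0877 0.0559] long yaw 0.232
0.58 c [ 0.5609 -0.0244] size [0.086  0.0507] long yaw 0.057
[([0.559, 0.352, 0.028], 0.69), ([0.555, -0.025, 0.033], 0.63), ([0.558, -0.136, 0.031], 0.62)]
side roll1 [([0.559, 0.355, 0.027], 0.92), ([0.557, -0.021, 0.029], 0.86), ([0.56, -0.136, 0.035], 0.76)]
side dispenser [([0.609, -0.371, 0.002], 0.7), ([0.259, -0.407, -0.001], 0.64)]
[-0.023, 0.491, 0.013, 0.002, -0.002, -0.2] rows 7.9 1.1 q6~ -1.25
```

Request:
carry_out --targets '[-0.003, 0.06, 0.013, 0, 0, -0.05, 0.085, -0.006, 0.12, 0.013, 0, 0, -0.1, 0.085, -0.009, 0.18, 0.013, 0, 0, -0.19, 0.085, -0.012, 0.24, 0.013, 0, 0, -0.19, 0.085, -0.015, 0.3, 0.013, 0, 0, -0.19, 0.085, -0.018, 0.36, 0.013, 0, 0, -0.19, 0.085, -0.02, 0.42, 0.013, 0, 0, -0.19, 0.085, -0.023, 0.48, 0.03, 0, 0, -0.19, 0.085, -0.023, 0.491, 0.06, 0, 0, -0.19, 0.085, -0.023, 0.491, 0.06, 0, 0, -0.19, 0.085]'

```text
time_s: 25.45
position: [0.5582, 0.357, 0.1505]
ee_rot: [-0.121, 0.993, -0.001, -0.004]
contact_force: [-0.1, -0.6, -0.3]
finger_gap: 0.0848
grip_force: 0.0
```

```bash
python3 - <<'E'
from h import *
o=st(); rolls('wrist'); tips('side','roll1');rolls('top')
plan((.560,.356,.010,3.1416+.24))
E
```

```text
t 25.45 p [0.5582 0.357  0.1505] F [-0.0763 -0.6037 -0.3224] gap 0.08478258308402664 gf 0.0 q [ 0.4011  0.5202  1.344  -0.0001  1.2849 -1.4122]
0.91 c [0.5628 0.3586] size [0.0954 0.0535] long yaw 0.243
[([0.56, 0.355, 0.027], 0.84)]
side roll1 [([0.56, 0.355, 0.025], 0.96), ([0.56, -0.136, 0.034], 0.77), ([0.558, -0.024, 0.03], 0.63)]
0.92 c [0.5477 0.3538] size [0.0636 0.0571] long yaw 0.257
0.82 c [ 0.5594 -0.0245] size [0.0831 0.05  ] long yaw 0.053
0.79 c [ 0.5616 -0.1356] size [0.0838 0.0527] long yaw 0.058
[([0.559, 0.357, 0.028], 0.93), ([0.556, -0.025, 0.032], 0.92)]
[0.002, 0.0, 0.146, 0.0, 0.002, -0.001] rows 2.3 0.0 q6~ -1.24
```

Request:
carry_out --targets '[0, 0, 0.06, 0, 0, 0, 0.085, 0, 0, 0.12, 0, 0, 0, 0.085, 0, 0, 0.138, 0, 0, 0, 0.085, 0, 0, 0.142, 0, 0, 0, 0.085, 0, 0, 0.142, 0, 0, 0, 0.0, 0, 0, 0.142, 0, 0, 0, 0, 0, 0, 0.142, 0, 0, 0, 0, 0, 0, 0.142, 0, 0, 0, 0, 0, 0, 0.142, 0, 0, 0, 0]'

```text
time_s: 26.98
position: [0.5625, 0.3576, 0.0152]
ee_rot: [-0.12, 0.993, 0.001, 0.002]
contact_force: [-0.7, 0.6, 5.6]
finger_gap: 0.0488
grip_force: 64.3
```

```bash
python3 - <<'E'
from h import *
o=st(); a=slot(-.052,.05)
plan((*o['position'][:2],.2,3.1416+.24),(*a,.2,3.1416+BY))
E
```

```text
t 26.975 p [0.5625 0.3576 0.0152] F [-0.7288  0.6189  5.6364] gap 0.048816196310371554 gf 64.2725570127368 q [ 0.3992  0.6552  1.472   0.      1.0093 -1.4119]
[-0.001, 0.0, -0.185, 0.001, 0.005, 0.0] rows 3.0 0.0 q6~ -1.24
[0.197, -0.353, -0.186, 0.001, 0.005, 0.19] rows 7.1 1.0 q6~ -1.69
```

Request:
carry_out --targets '[0, 0, -0.05, 0, 0, 0, 0, 0, 0, -0.11, 0, 0, 0, 0, 0.01, -0.02, -0.165, 0, 0, 0, 0, 0.04, -0.07, -0.186, 0, 0, 0.05, 0, 0.068, -0.12, -0.186, 0, 0, 0.1, 0, 0.096, -0.17, -0.186, 0, 0, 0.15, 0, 0.124, -0.22, -0.186, 0, 0, 0.19, 0, 0.152, -0.27, -0.186, 0, 0, 0.19, 0, 0.18, -0.32, -0.186, 0, 0, 0.19, 0, 0.197, -0.353, -0.186, 0, 0, 0.19, 0, 0.197, -0.353, -0.186, 0, 0, 0.19, 0]'

```text
time_s: 28.35
position: [0.4529, -0.0352, 0.1991]
ee_rot: [-0.023, 1.0, -0.001, 0.001]
contact_force: [0.5, 0.5, -1.7]
finger_gap: 0.0489
grip_force: 63.2
```

```bash
python3 - <<'E'
from h import *
o=st(); a=slot(-.052,.05); tips('wrist','roll1'); tips('side','roll1')
plan((*a,.018,3.1416+BY))
E
```

```text
t 28.35 p [ 0.4529 -0.0352  0.1991] F [ 0.527   0.4578 -1.6627] gap 0.04886872716693752 gf 63.23072137311101 q [-0.3236  0.1107  1.8021 -0.0006  1.2273 -1.9403]
wrist roll1 [([0.562, -0.133, 0.029], 0.73), ([0.452, -0.041, 0.214], 0.57)]
side roll1 [([0.559, -0.134, 0.034], 0.81), ([0.453, -0.035, 0.209], 0.75), ([0.559, -0.024, 0.028], 0.61)]
[-0.001, -0.001, 0.181, 0.0, 0.001, 0.001] rows 2.9 0.0 q6~ -1.69
```

Request:
carry_out --targets '[0, -0.001, 0.06, 0, 0, 0, 0, 0, -0.001, 0.12, 0, 0, 0, 0, 0, -0.001, 0.162, 0, 0, 0, 0, 0, -0.001, 0.172, 0, 0, 0, 0, 0, -0.001, 0.177, 0, 0, 0, 0, 0, -0.001, 0.18, 0, 0, 0, 0, 0, -0.001, 0.182, 0, 0, 0, 0, 0, -0.001, 0.183, 0, 0, 0, 0]'

```text
time_s: 29.55
position: [0.4547, -0.0343, 0.0181]
ee_rot: [-0.025, 1.0, -0.001, 0.002]
contact_force: [-7.7, 2.8, 29.5]
finger_gap: 0.0485
grip_force: 66.9
```

Request:
carry_out --targets '[0, 0, -0.002, 0, 0, 0, 0.065, 0, 0, -0.002, 0, 0, 0, 0.065, 0, 0, -0.002, 0, 0, 0, 0.065, 0, 0, -0.03, 0, 0, 0, 0.065, 0, 0, -0.09, 0, 0, 0, 0.085, 0, 0, -0.15, 0, 0, 0, 0.085, 0, 0, -0.21, 0, 0, 0, 0.085, 0, 0, -0.27, 0, 0, 0, 0.085, 0, 0, -0.33, 0, 0, 0, 0.085, 0, 0, -0.39, 0, 0, 0, 0.0, 0, 0, -0.39, 0, 0, 0, 0.0]'

```text
time_s: 30.92
position: [0.455, -0.0346, 0.4102]
ee_rot: [-0.025, 1.0, -0.002, 0.005]
contact_force: [0.1, -0.2, -0.3]
finger_gap: 0.0508
grip_force: 0.0
```

```bash
python3 - <<'E'
from h import *
o=st(); tips('top','roll1'); tips('side','roll1','dispenser','lid_edge','lid_hinge','mat')
im,ci=snap('wrist','w4.png')
h=slot(.11,0); e=slot(.235,0); print(h)
plan((*e,.41,3.1416+BY),(*e,.25,3.1416+BY))
E
```

```text
t 30.925 p [ 0.455  -0.0346  0.4102] F [ 0.0699 -0.2217 -0.2511] gap 0.05077741219869036 gf 0.0 q [-0.3211  0.0171  1.3938 -0.      1.7208 -1.9421]
top roll1 [([0.555, -0.023, 0.036], 0.69), ([0.558, -0.136, 0.029], 0.66)]
side roll1 [([0.559, -0.023, 0.028], 0.74), ([0.454, -0.036, 0.029], 0.62), ([0.557, -0.136, 0.035], 0.61), ([0.684, -0.069, 0.274], 0.48)]
side dispenser [([0.607, -0.374, 0.005], 0.74), ([0.507, -0.083, -0.002], 0.68), ([0.258, -0.407, -0.0], 0.66)]
side lid_edge [([0.685, -0.073, 0.274], 0.71)]
side lid_hinge [([0.621, -0.071, 0.061], 0.55)]
side mat [([0.612, -0.372, 0.002], 0.53)]
[ 0.6189 -0.0745]
[-0.288, -0.049, -0.006, 0.001, -0.002, 0.0] rows 4.7 0.0 q6~ -1.71
[-0.289, -0.049, 0.154, 0.001, -0.002, 0.0] rows 5.3 0.0 q6~ -1.71
```

View pics/w4.png

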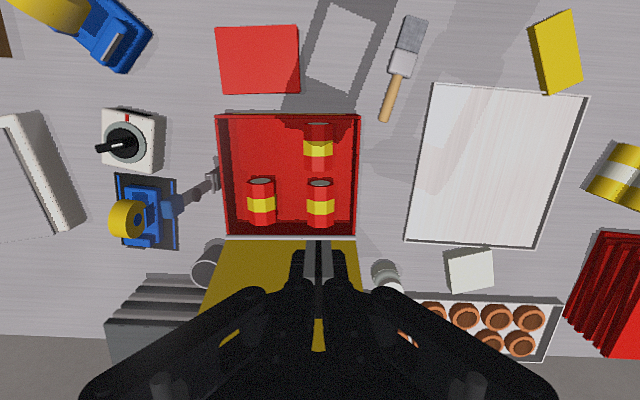

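The wrist view shows three cartons lying flat in the box at (318,145), (261,203) and (320,203). The tray is empty, and the dispenser stands upright on its mat at (148,212).

Request:
carry_out --targets '[-0.06, -0.01, -0.006, 0, 0, 0, 0, -0.12, -0.02, -0.006, 0, 0, 0, 0, -0.18, -0.03, -0.006, 0, 0, 0, 0, -0.24, -0.04, -0.006, 0, 0, 0, 0, -0.288, -0.049, -0.006, 0, 0, 0, 0, -0.288, -0.049, -0.006, 0, 0, 0, 0, -0.288, -0.049, 0.05, 0, 0, 0, 0, -0.288, -0.049, 0.11, 0, 0, 0, 0, -0.288, -0.049, 0.154, 0, 0, 0, 0, -0.288, -0.049, 0.154, 0, 0, 0, 0]'

```text
time_s: 32.62
position: [0.7402, -0.0677, 0.2472]
ee_rot: [-0.025, 1.0, 0.001, -0.005]
contact_force: [0.1, 0.2, -0.2]
finger_gap: 0.0001
grip_force: 0.0
```

```bash
python3 - <<'E'
from h import *
st(); r=.185
W=[]
for th in (1.9,1.75,1.6,1.45,1.3,1.15,1.0,.85,.7,.55,.4,.3,.2,.1,.0):
    d=.011*np.sin(th)-.003; x=.11-r*np.cos(th)+d*np.sin(th); z=.0725+r*np.sin(th)+d*np.cos(th)
    W.append((*slot(x,0),min(z,.25),3.1416+BY))
plan(*W)
E
```

```text
t 32.625 p [ 0.7402 -0.0677  0.2472] F [ 0.0948  0.2108 -0.1653] gap 8.430209993108624e-05 gf 0.0 q [-0.2409  0.6225  0.9348 -0.      1.5936 -1.8619]
[0.055, -0.001, 0.003, 0.003, -0.009, 0.0] rows 0.9 0.1 q6~ -1.72
[0.081, -0.001, -0.002, 0.003, -0.009, 0.0] rows 1.3 0.1 q6~ -1.73
[0.108, -0.001, -0.002, 0.003, -0.009, 0.0] rows 1.7 0.1 q6~ -1.74
[0.136, -0.001, -0.002, 0.003, -0.009, 0.0] rows 2.2 0.1 q6~ -1.74
[0.164, -0.001, -0.001, 0.003, -0.009, 0.0] rows 2.6 0.1 q6~ -1.75
[0.191, -0.001, 0.005, 0.003, -0.009, 0.0] rows 3.1 0.1 q6~ -1.76
[0.216, -0.001, 0.018, 0.003, -0.009, 0.0] rows 3.5 0.1 q6~ -1.77
[0.239, -0.001, 0.034, 0.003, -0.009, 0.0] rows 3.9 0.1 q6~ -1.78
[0.26, -0.001, 0.055, 0.003, -0.009, 0.0] rows 4.2 0.1 q6~ -1.79
[0.277, -0.001, 0.078, 0.003, -0.009, 0.0] rows 4.6 0.1 q6~ -1.8
[0.29, -0.001, 0.104, 0.003, -0.009, 0.0] rows 4.9 0.1 q6~ -1.8
[0.297, -0.001, 0.122, 0.003, -0.009, 0.0] rows 5.1 0.1 q6~ -1.81
[0.302, -0.001, 0.141, 0.003, -0.009, 0.0] rows 5.3 0.1 q6~ -1.81
[0.304, -0.001, 0.161, 0.003, -0.009, 0.0] rows 5.5 0.1 q6~ -1.81
[0.305, -0.001, 0.18, 0.003, -0.009, 0.0] rows 5.7 0.1 q6~ -1.81
```

Request:
carry_out --targets '[0.03, -0.001, 0, 0, 0, 0, 0, 0.055, -0.001, 0, 0, 0, 0, 0, 0.081, -0.001, -0.002, 0, 0, 0, 0, 0.108, -0.001, -0.002, 0, 0, 0, 0, 0.136, -0.001, -0.002, 0, 0, 0, 0, 0.164, -0.001, -0.001, 0, 0, 0, 0, 0.191, -0.001, 0.005, 0, 0, 0, 0, 0.216, -0.001, 0.018, 0, 0, 0, 0]'

```text
time_s: 33.62
position: [0.5291, -0.081, 0.2381]
ee_rot: [-0.025, 1.0, -0.002, 0.004]
contact_force: [1.3, -1.2, 1.9]
finger_gap: 0.0002
grip_force: 0.8
```

```bash
python3 - <<'E'
from h import *
st(); tips('side','lid_edge','lid_hinge'); snap('side','s2.png')
plan((*slot(.01,0),.23,3.1416+BY))
E
```

```text
t 33.625 p [ 0.5291 -0.081   0.2381] F [ 1.2989 -1.1531  1.8829] gap 0.00021712509082374862 gf 0.8297208230942488 q [-0.3607  0.2216  1.5669  0.0003  1.3438 -1.9818]
side lid_edge [([0.508, -0.081, 0.259], 0.79)]
side lid_hinge [([0.621, -0.074, 0.066], 0.76), ([0.516, -0.212, 0.082], 0.47), ([0.703, -0.237, 0.001], 0.44)]
[0.01, 0.002, 0.006, -0.002, 0.005, -0.0] rows 0.2 0.0 q6~ -1.77
```

View pics/s2.png

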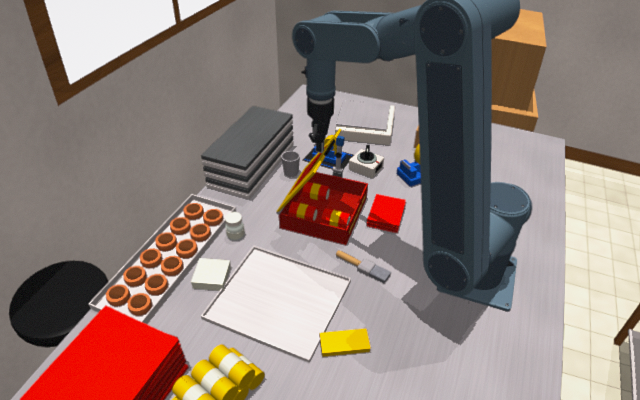

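The lid leans forward past upright at (315,172), with the fingers behind it.

Request:
carry_out --targets '[0.023, 0, 0.016, 0, 0, 0, 0, 0.044, 0, 0.037, 0, 0, 0, 0, 0.061, 0, 0.06, 0, 0, 0, 0, 0.074, 0, 0.086, 0, 0, 0, 0, 0.081, 0, 0.104, 0, 0, 0, 0, 0.086, 0, 0.123, 0, 0, 0, 0, 0.088, 0, 0.143, 0, 0, 0, 0, 0.089, 0, 0.152, 0, 0, 0, 0, 0.089, 0, 0.158, 0, 0, 0, 0, 0.089, 0, 0.162, 0, 0, 0, 0, 0.089, 0, 0.162, 0, 0, 0, 0]'

```text
time_s: 35.2
position: [0.44, -0.0853, 0.0725]
ee_rot: [-0.025, 1.0, -0.001, 0.001]
contact_force: [-1.4, 0.2, 7.1]
finger_gap: -0.0003
grip_force: 3.4
```

```bash
python3 - <<'E'
from h import *
st(); tips('side','lid_edge','clamp_grip','clamp_pivot')
E
```

```text
t 35.2 p [ 0.44   -0.0853  0.0725] F [-1.4298  0.2417  7.1256] gap -0.00025369952362286184 gf 3.4235144924241467 q [-0.4412  0.2592  1.9813 -0.0001  0.899  -2.0623]
side lid_edge [([0.395, -0.084, 0.074], 0.74)]
side clamp_grip []
side clamp_pivot []
```

Nearly shut or shut. I press a little more and watch the force.

Request:
carry_out --targets '[0, 0, 0.002, 0, 0, 0, 0, 0, 0, 0.004, 0, 0, 0, 0, 0, 0, 0.004, 0, 0, 0, 0]'

```text
time_s: 35.78
position: [0.4401, -0.0854, 0.072]
ee_rot: [-0.026, 1.0, -0.001, 0.002]
contact_force: [-12.6, 4.4, 47.1]
finger_gap: -0.0
grip_force: 23.5
```

```bash
python3 - <<'E'
from h import *
st(); a=slot(0,-.225)
plan((*a,.30,3.1416+BY),(*a,.175,3.1416+BY))
E
```

```text
t 35.775 p [ 0.4401 -0.0854  0.072 ] F [-12.5947   4.3985  47.127 ] gap -1.918610344355161e-05 gf 23.462164350785315 q [-0.4409  0.2593  1.9827 -0.0007  0.8958 -2.0623]
[-0.07, -0.224, -0.227, -0.002, 0.003, 0.001] rows 5.2 0.0 q6~ -2.15
[-0.069, -0.223, -0.102, -0.002, 0.003, 0.001] rows 4.1 0.0 q6~ -2.15
```

Request:
carry_out --targets '[0, 0, -0.06, 0, 0, 0, 0, 0, 0, -0.12, 0, 0, 0, 0, 0, 0, -0.18, 0, 0, 0, 0, 0, 0, -0.235, 0, 0, 0, 0, -0.017, -0.056, -0.235, 0, 0, 0, 0, -0.035, -0.112, -0.235, 0, 0, 0, 0, -0.052, -0.168, -0.235, 0, 0, 0, 0, -0.07, -0.224, -0.235, 0, 0, 0, 0, -0.07, -0.224, -0.235, 0, 0, 0, 0, -0.07, -0.224, -0.18, 0, 0, 0, 0, -0.07, -0.224, -0.12, 0, 0, 0, 0, -0.07, -0.224, -0.107, 0, 0, 0, 0]'

```text
time_s: 37.28
position: [0.5179, -0.3024, 0.1708]
ee_rot: [-0.025, 1.0, 0.003, -0.003]
contact_force: [-0.5, -0.2, 0.1]
finger_gap: 0.0003
grip_force: 0.0
```

```bash
python3 - <<'E'
from h import *
st(); tips('side','lid_edge','clamp_grip','clamp_pivot','dispenser'); tips('wrist','clamp_grip','lid_edge')
W=[]; r=.105
for th in (1.9,1.75,1.6,1.4,1.2,1.0,.8,.6,.4,.25,.12,.0):
    d=.009+.0145*np.sin(th)-.002; y=-.131+r*np.cos(th)-d*np.sin(th); z=.0825+r*np.sin(th)+d*np.cos(th)
    W.append((*slot(0,y),min(z,.18),3.1416+BY))
plan(*W)
E
```

```text
t 37.275 p [ 0.5179 -0.3024  0.1708] F [-0.5133 -0.1984  0.0691] gap 0.0002628390929502583 gf 0.0 q [-0.7144  0.3962  1.4911  0.0003  1.2624 -2.336 ]
side lid_edge [([0.395, -0.085, 0.071], 0.65)]
side clamp_grip [([0.514, -0.229, 0.182], 0.66)]
side clamp_pivot [([0.515, -0.21, 0.081], 0.75)]
side dispenser [([0.607, -0.373, 0.004], 0.72), ([0.508, -0.08, 0.002], 0.35)]
wrist clamp_grip [([0.518, -0.234, 0.186], 0.93), ([0.46, -0.367, -0.0], 0.54)]
wrist lid_edge [([0.396, -0.088, 0.076], 0.67)]
[0.001, 0.042, 0.001, -0.003, 0.003, 0.0] rows 0.7 0.0 q6~ -2.09
[0.001, 0.055, -0.004, -0.003, 0.003, 0.0] rows 0.9 0.0 q6~ -2.07
[0.001, 0.071, -0.004, -0.003, 0.003, 0.0] rows 1.1 0.0 q6~ -2.05
[0.001, 0.092, -0.004, -0.003, 0.003, 0.0] rows 1.5 0.0 q6~ -2.01
[0.001, 0.114, -0.004, -0.003, 0.003, 0.0] rows 1.8 0.0 q6~ -1.98
[0.001, 0.136, -0.004, -0.003, 0.003, 0.0] rows 2.2 0.0 q6~ -1.94
[0.001, 0.156, 0.006, -0.003, 0.003, 0.0] rows 2.5 0.0 q6~ -1.91
[0.001, 0.173, 0.022, -0.003, 0.003, 0.0] rows 2.8 0.0 q6~ -1.87
[0.001, 0.187, 0.041, -0.003, 0.003, 0.0] rows 3.1 0.0 q6~ -1.85
[0.001, 0.194, 0.057, -0.003, 0.003, 0.0] rows 3.2 0.0 q6~ -1.84
[0.001, 0.198, 0.072, -0.003, 0.003, 0.0] rows 3.4 0.0 q6~ -1.83
[0.001, 0.2, 0.087, -0.003, 0.003, 0.0] rows 3.5 0.0 q6~ -1.83
```

Request:
carry_out --targets '[0.001, 0.042, 0, 0, 0, 0, 0, 0.001, 0.055, -0.004, 0, 0, 0, 0, 0.001, 0.071, -0.004, 0, 0, 0, 0, 0.001, 0.092, -0.004, 0, 0, 0, 0, 0.001, 0.114, -0.004, 0, 0, 0, 0, 0.001, 0.136, -0.004, 0, 0, 0, 0, 0.001, 0.156, 0.006, 0, 0, 0, 0, 0.001, 0.173, 0.022, 0, 0, 0, 0, 0.001, 0.187, 0.041, 0, 0, 0, 0, 0.001, 0.194, 0.057, 0, 0, 0, 0, 0.001, 0.198, 0.068, 0, 0, 0, 0, 0.001, 0.199, 0.074, 0, 0, 0, 0]'

```text
time_s: 39.17
position: [0.5086, -0.1054, 0.0994]
ee_rot: [-0.025, 1.0, 0.0, -0.001]
contact_force: [0.4, 0.4, 0.7]
finger_gap: 0.0001
grip_force: 0.3
```

```bash
python3 - <<'E'
from h import *
st(); tips('side','clamp_grip'); tips('wrist','clamp_grip')
E
```

```text
t 39.175 p [ 0.5086 -0.1054  0.0994] F [0.4089 0.4399 0.7355] gap 0.00010932699843874705 gf 0.2873880738479784 q [-0.4195  0.3345  1.783   0.0003  1.0257 -2.0412]
side clamp_grip [([0.509, -0.103, 0.094], 0.45)]
wrist clamp_grip [([0.511, -0.106, 0.1], 0.97)]
```

Request:
carry_out --targets '[0, 0, 0.004, 0, 0, 0, 0, 0, 0, 0.007, 0, 0, 0, 0, 0, 0, 0.009, 0, 0, 0, 0, 0, 0, 0.009, 0, 0, 0, 0]'

```text
time_s: 39.88
position: [0.5092, -0.1065, 0.0915]
ee_rot: [-0.025, 1.0, -0.0, 0.0]
contact_force: [-0.5, 0.4, 2.6]
finger_gap: 0.0003
grip_force: 1.3
```

Request:
carry_out --targets '[0, 0, 0.001, 0, 0, 0, 0, 0, 0, 0.002, 0, 0, 0, 0, 0, 0, 0.003, 0, 0, 0, 0, 0, 0, 0.003, 0, 0, 0, 0]'

```text
time_s: 40.38
position: [0.5093, -0.1065, 0.0911]
ee_rot: [-0.025, 1.0, -0.001, 0.001]
contact_force: [-7.0, 2.5, 23.5]
finger_gap: 0.0
grip_force: 12.0
```

Lid and clamp are both at their stops. Next is the knob.

```bash
python3 - <<'E'
from h import *
st(); plan((.459,-.368,.22,1.76))
E
```

```text
t 40.375 p [ 0.5093 -0.1065  0.0911] F [-6.9644  2.4753 23.4921] gap 4.6307094766872615e-05 gf 12.045680517330766 q [-0.4205  0.3449  1.7922 -0.0004  1.0026 -2.0416]
[0.063, -0.259, -0.129, 0.0, 0.002, 1.432] rows 4.7 7.7 q6~ -0.87
```

Request:
carry_out --targets '[0, 0, -0.06, 0, 0, 0, 0, 0, 0, -0.12, 0, 0, 0, 0, 0.01, -0.03, -0.133, 0, 0, 0.18, 0.05, 0.022, -0.09, -0.133, 0, 0, 0.36, 0.05, 0.035, -0.145, -0.133, 0, 0, 0.54, 0.05, 0.049, -0.2, -0.133, 0, 0, 0.72, 0.05, 0.063, -0.259, -0.133, 0, 0, 0.9, 0.05, 0.063, -0.259, -0.133, 0, 0, 1.08, 0.05, 0.063, -0.259, -0.133, 0, 0, 1.26, 0.05, 0.063, -0.259, -0.133, 0, 0, 1.432, 0.05, 0.063, -0.259, -0.133, 0, 0, 1.432, 0.05]'

```text
time_s: 41.75
position: [0.4589, -0.3681, 0.2209]
ee_rot: [0.637, 0.771, 0.0, -0.0]
contact_force: [0.6, 0.2, 0.5]
finger_gap: 0.0498
grip_force: 0.0
```

```bash
python3 - <<'E'
from h import *
st(); tips('wrist','reset_knob_grip','counter','clamp_grip','dispenser'); tips('top','clamp_grip','lid_edge')
im,ci=snap('wrist','w5.png'); print(proj(ci,[.459,-.368,.089]))
E
```

```text
t 41.75 p [ 0.4589 -0.3681  0.2209] F [0.5816 0.2241 0.5072] gap 0.04980532127399218 gf 0.0 q [-0.8655  0.3346  1.4554 -0.      1.3524 -1.0558]
wrist reset_knob_grip [([0.459, -0.362, 0.082], 0.59)]
wrist counter [([0.457, -0.368, -0.001], 0.7)]
wrist clamp_grip []
wrist dispenser [([0.59, -0.414, -0.005], 0.96), ([0.261, -0.411, -0.002], 0.69), ([0.516, -0.216, 0.084], 0.5)]
top clamp_grip [([0.506, -0.109, 0.088], 0.54)]
top lid_edge [([0.398, -0.082, 0.075], 0.57)]
[318.8459 185.821 ]
```

View pics/w5.png

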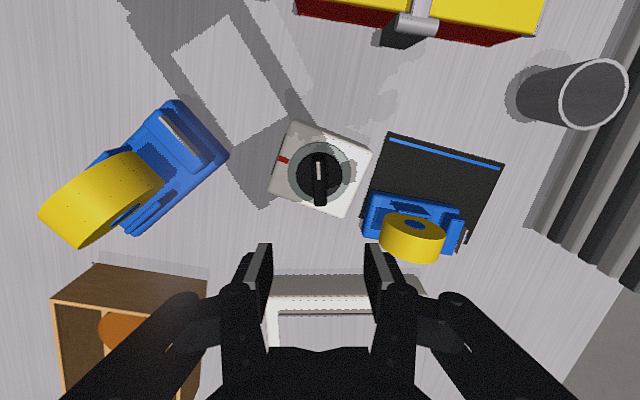

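The dispenser has been knocked: it is still upright but stands at about (415,225), shifted towards −y and partly off the mat at (437,200). The knob is centred and aligned at (319,180), with its pointer up and the red mark on the left. I'll put the dispenser back first, so the knob stays last.

```bash
python3 - <<'E'
from h import *
for c in ('side','top'):
    tips(c,'dispenser'); ci=camera_info(c)
    for d in masks_of(c,'dispenser'):
        if d['confidence']>.4: rect(ci,d['pixels'],.022,(c,d['confidence']))
st(); plan((.52,-.40,.3,1.76-1.57))
E
```

```text
side dispenser [([0.59, -0.414, 0.006], 0.72)]
('side', 0.79) c [ 0.5985 -0.4449] size [0.1211 0.1867] long yaw -1.24
top dispenser [([0.589, -0.414, 0.003], 0.92), ([0.508, -0.109, 0.09], 0.71)]
('top', 0.94) c [ 0.5903 -0.4187] size [0.0736 0.1198] long yaw -0.005
t 42.5 p [ 0.4592 -0.3682  0.2213] F [ 0.9137  0.6668 -0.2401] gap 0.04986763533728105 gf 0.0 q [-0.8652  0.3342  1.455  -0.      1.3525 -1.0544]
[-0.043, 0.054, -0.079, -0.0, 0.0, 1.57] rows 1.7 8.4 q6~ 0.73
```

Request:
carry_out --targets '[-0.01, -0.03, -0.03, 0, 0, 0.18, 0.085, -0.03, -0.06, -0.03, 0, 0, 0.36, 0.085, -0.05, -0.09, -0.03, 0, 0, 0.54, 0.085, -0.065, -0.108, -0.03, 0, 0, 0.72, 0.085, -0.067, -0.108, -0.03, 0, 0, 0.9, 0.085, -0.067, -0.108, -0.03, 0, 0, 1.08, 0.085, -0.067, -0.108, -0.03, 0, 0, 1.26, 0.085, -0.067, -0.108, -0.03, 0, 0, 1.44, 0.085, -0.067, -0.108, -0.03, 0, 0, 1.62, 0.085, -0.067, -0.108, -0.03, 0, 0, 1.76, 0.085, -0.067, -0.108, -0.03, 0, 0, 1.76, 0.085]'

```text
time_s: 43.88
position: [0.3657, -0.4543, 0.2513]
ee_rot: [1.0, 0.001, 0.0, 0.0]
contact_force: [0.4, 0.2, -0.9]
finger_gap: 0.0847
grip_force: 0.0
```

```bash
python3 - <<'E'
from h import *
o=st(); tips('wrist','dispenser','mat')
im,ci=snap('wrist','w6.png'); print(proj(ci,[.59,-.414,0.022]),proj(ci,[.578,-.414,.095]))
hsv=cv2.cvtColor(im,cv2.COLOR_RGB2HSV).astype(int)
for d in masks_of('wrist','dispenser')[:2]:
    p=d['pixels']; rect(ci,p,.022,d['confidence'])
    y=p&(abs(hsv[...,0]-25)<10)&(hsv[...,1]>100)&(hsv[...,2]>60); print(y.sum()); 
    if y.sum()>50: rect(ci,y,.08,'tape')
    b=p&(abs(hsv[...,0]-110)<14)&(hsv[...,1]>100); 
    if b.sum()>50: rect(ci,b,.022,'base')
E
```

```text
t 43.875 p [ 0.3657 -0.4543  0.2513] F [ 0.4291  0.1593 -0.8719] gap 0.08470448093264221 gf 0.0 q [-1.0842  0.3064  1.4205  0.      1.4147  0.4854]
wrist dispenser [([0.261, -0.412, -0.001], 0.57)]
wrist mat []
[281.2275 -44.0409] [271.2495 -66.6627]
0.9 c [ 0.5393 -0.4163] size [0.0205 0.0606] long yaw -1.569
0
base c [ 0.5393 -0.4158] size [0.0205 0.0595] long yaw -1.569
0.67 c [ 0.2303 -0.4003] size [0.1917 0.1604] long yaw 0.87
4731
tape c [ 0.2353 -0.4172] size [0.1125 0.0984] long yaw 0.814
base c [ 0.2566 -0.4069] size [0.1677 0.1099] long yaw 0.873
```

View pics/w6.png

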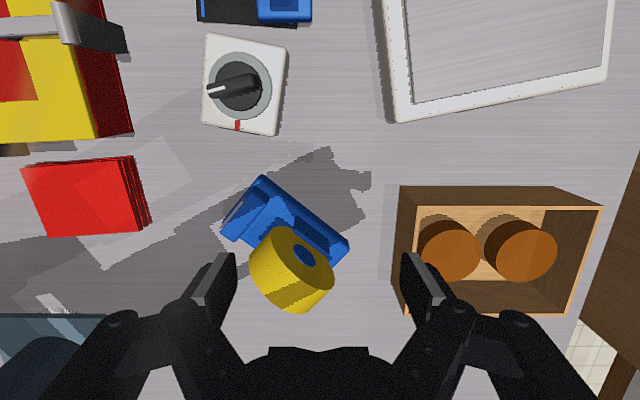

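I had the sign of that sideways shift wrong, so the arm is over the look-alike at (290,240), without touching anything. I'm correcting with the planner.

```bash
python3 - <<'E'
from h import *
plan((.578,-.414,.27,0.0))
E
```

```text
[0.212, -0.04, -0.019, -0.0, -0.0, 0.001] rows 3.5 0.0 q6~ 0.95
```

Request:
carry_out --targets '[0.06, -0.011, -0.019, 0, 0, 0, 0.085, 0.12, -0.022, -0.019, 0, 0, 0, 0.085, 0.18, -0.034, -0.019, 0, 0, 0, 0.085, 0.212, -0.04, -0.019, 0, 0, 0, 0.085, 0.212, -0.04, -0.019, 0, 0, 0, 0.085]'

```text
time_s: 44.75
position: [0.5799, -0.4129, 0.2691]
ee_rot: [1.0, 0.002, -0.0, -0.001]
contact_force: [-0.5, -0.6, -0.7]
finger_gap: 0.0848
grip_force: 0.0
```

```bash
python3 - <<'E'
from h import *
o=st(); tips('wrist','dispenser','mat'); tips('side','dispenser')
im,ci=snap('wrist','w7.png'); print(proj(ci,[.59,-.414,0.022]),proj(ci,[.578,-.414,.095]))
hsv=cv2.cvtColor(im,cv2.COLOR_RGB2HSV).astype(int)
for d in masks_of('wrist','dispenser')[:2]:
    p=d['pixels']
    b=p&(abs(hsv[...,0]-110)<14)&(hsv[...,1]>100)
    if b.sum()>50: rect(ci,b,.022,'base')
    y=p&(abs(hsv[...,0]-25)<10)&(hsv[...,1]>100)&(hsv[...,2]>60)
    if y.sum()>50: rect(ci,y,.08,'tape')
plan((.578,-.414,.052,0.0))
E
```

```text
t 44.75 p [ 0.5799 -0.4129  0.2691] F [-0.4957 -0.6381 -0.6758] gap 0.08476880388318243 gf 0.0 q [-0.7752  0.5448  1.0149  0.0004  1.5829  0.7914]
wrist dispenser [([0.593, -0.412, -0.0], 0.88), ([0.262, -0.409, 0.0], 0.75)]
wrist mat [([0.606, -0.373, 0.0], 0.73)]
side dispenser [([0.588, -0.414, 0.006], 0.74)]
[317.5717 149.9098] [317.4848 171.7772]
base c [ 0.5888 -0.4146] size [0.1149 0.0618] long yaw 0.009
tape c [ 0.5789 -0.4158] size [0.0308 0.0681] long yaw -0.015
base c [ 0.258  -0.3982] size [0.1663 0.1297] long yaw 0.862
tape c [ 0.3074 -0.4083] size [0.024  0.0212] long yaw 1.57
[0.001, -0.001, 0.219, 0.0, -0.0, -0.002] rows 3.5 0.0 q6~ 0.95
```

View pics/w7.png

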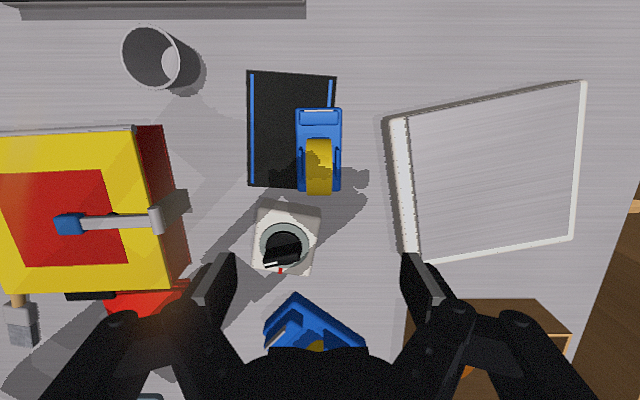

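The dispenser stands upright at (318,150), on the −y edge of the mat and aligned with the fingers. The clamp is down across the shut lid, with its blue grip at (68,224).

Request:
carry_out --targets '[-0.002, 0.001, 0.06, 0, 0, 0, 0.085, -0.002, 0.001, 0.12, 0, 0, 0, 0.085, -0.002, 0.001, 0.18, 0, 0, 0, 0.085, -0.002, 0.001, 0.213, 0, 0, 0, 0.085, -0.002, 0.001, 0.218, 0, 0, 0, 0.085, -0.002, 0.001, 0.218, 0, 0, 0, 0, -0.002, 0.001, 0.218, 0, 0, 0, 0, -0.002, 0.001, 0.218, 0, 0, 0, 0, -0.002, 0.001, 0.218, 0, 0, 0, 0, -0.002, 0.001, 0.218, 0, 0, 0, 0]'

```text
time_s: 46.35
position: [0.5766, -0.4159, 0.0545]
ee_rot: [1.0, -0.0, 0.001, 0.001]
contact_force: [-0.9, 1.2, 6.1]
finger_gap: 0.0294
grip_force: 60.6
```

```bash
python3 - <<'E'
from h import *
o=st(); x,y,z=o['position']
plan((x,y,z+.04,0.0),(.6085-.012,-.3722,z+.04,-.02),(.6085-.012,-.3722,z+.004,-.02))
E
```

```text
t 46.35 p [ 0.5766 -0.4159  0.0545] F [-0.9443  1.1652  6.0542] gap 0.02936375293798814 gf 60.552881956100464 q [-0.7814  0.6811  1.3084  0.      1.1488  0.7893]
[0.0, 0.0, -0.04, 0.002, -0.002, -0.0] rows 0.6 0.0 q6~ 0.95
[0.02, -0.044, -0.04, 0.002, -0.002, 0.02] rows 1.0 0.1 q6~ 1.03
[0.02, -0.044, -0.004, 0.002, -0.002, 0.02] rows 0.8 0.1 q6~ 1.03
```

Request:
carry_out --targets '[0, 0, -0.02, 0, 0, 0, 0, 0, 0, -0.045, 0, 0, 0, 0, 0.01, -0.022, -0.045, 0, 0, 0.03, 0, 0.02, -0.045, -0.045, 0, 0, 0.06, 0, 0.02, -0.045, -0.045, 0, 0, 0.06, 0, 0.02, -0.045, -0.025, 0, 0, 0.06, 0, 0.02, -0.045, -0.012, 0, 0, 0.06, 0, 0.02, -0.045, -0.006, 0, 0, 0.06, 0, 0.02, -0.045, -0.003, 0, 0, 0.06, 0, 0.02, -0.045, -0.003, 0, 0, 0.06, 0]'

```text
time_s: 47.6
position: [0.5957, -0.3706, 0.0555]
ee_rot: [1.0, -0.03, 0.0, 0.0]
contact_force: [-0.8, 0.3, -4.8]
finger_gap: 0.0293
grip_force: 60.3
```

Request:
carry_out --targets '[0.001, 0.001, 0.002, 0, 0, 0, 0, 0.001, 0.001, 0.004, 0, 0, 0, 0, 0.001, 0.001, 0.004, 0, 0, 0, 0]'

```text
time_s: 47.98
position: [0.5968, -0.3715, 0.0545]
ee_rot: [1.0, -0.03, 0.001, 0.001]
contact_force: [-5.5, 3.8, 9.4]
finger_gap: 0.0293
grip_force: 61.8
```

Request:
carry_out --targets '[0, 0, -0.001, 0, 0, 0, 0.085, 0, 0, -0.001, 0, 0, 0, 0.085, 0, 0, -0.001, 0, 0, 0, 0.085, 0, 0, -0.001, 0, 0, 0, 0.085, 0, 0, -0.03, 0, 0, 0, 0.085, 0, 0, -0.09, 0, 0, 0, 0.085, 0, 0, -0.15, 0, 0, 0, 0.085, 0, 0, -0.17, 0, 0, 0, 0.06, 0, 0, -0.17, 0, 0, 0, 0.05]'

```text
time_s: 49.1
position: [0.5975, -0.3721, 0.2238]
ee_rot: [1.0, -0.03, 0.002, 0.002]
contact_force: [0.7, 0.8, -0.7]
finger_gap: 0.0511
grip_force: 0.0
```

```bash
python3 - <<'E'
from h import *
o=st(); tips('wrist','dispenser','mat'); tips('side','dispenser','mat','clamp_grip')
im,ci=snap('wrist'); hsv=cv2.cvtColor(im,cv2.COLOR_RGB2HSV).astype(int)
for d in masks_of('wrist','dispenser')[:2]:
    b=d['pixels']&(abs(hsv[...,0]-110)<14)&(hsv[...,1]>100)
    if b.sum()>50: rect(ci,b,.025,'base')
plan((.459,-.367,.22,-1.38),(.459,-.367,.066,-1.38))
E
```

```text
t 49.1 p [ 0.5975 -0.3721  0.2238] F [ 0.6631  0.8393 -0.7436] gap 0.05110552001534701 gf 0.0 q [-0.715   0.5416  1.1274  0.      1.4678  0.9159]
wrist dispenser [([0.61, -0.369, -0.001], 0.63)]
wrist mat []
side dispenser [([0.608, -0.373, 0.003], 0.84), ([0.518, -0.214, 0.081], 0.66), ([0.7, -0.237, -0.0], 0.41)]
side mat [([0.612, -0.373, 0.001], 0.51)]
side clamp_grip [([0.507, -0.108, 0.087], 0.52)]
base c [ 0.3183 -0.3844] size [0.0776 0.062 ] long yaw 0.87
base c [ 0.6045 -0.3713] size [0.0622 0.1232] long yaw -0.057
[-0.137, 0.004, 0.0, 0.0, 0.002, 1.32] rows 2.2 7.1 q6~ 2.28
[-0.137, 0.004, 0.154, 0.0, 0.002, 1.32] rows 3.3 7.1 q6~ 2.28
```

The dispenser is back on the mat's middle, so now the knob.

Request:
carry_out --targets '[-0.03, 0, -0.01, 0, 0, 0.18, 0.05, -0.08, 0.002, -0.01, 0, 0, 0.36, 0.05, -0.137, 0.004, -0.01, 0, 0, 0.54, 0.05, -0.137, 0.004, -0.01, 0, 0, 0.72, 0.05, -0.137, 0.004, -0.01, 0, 0, 0.9, 0.05, -0.137, 0.004, -0.01, 0, 0, 1.08, 0.05, -0.137, 0.004, -0.01, 0, 0, 1.26, 0.05, -0.137, 0.004, -0.01, 0, 0, 1.32, 0.05, -0.137, 0.004, -0.01, 0, 0, 1.32, 0.05]'

```text
time_s: 50.68
position: [0.4596, -0.3671, 0.2312]
ee_rot: [0.771, -0.636, -0.0, -0.0]
contact_force: [1.2, 0.3, 0.6]
finger_gap: 0.0499
grip_force: 0.0
```

```bash
python3 - <<'E'
from h import *
o=st(); tips('wrist','reset_knob_grip'); tips('side','reset_knob_grip','dispenser')
im,ci=snap('wrist','w8.png'); print(proj(ci,[.459,-.367,.089]))
plan((.459,-.367,.066,-1.38))
E
```

```text
t 50.675 p [ 0.4596 -0.3671  0.2312] F [1.193  0.2716 0.5728] gap 0.049921085792242456 gf 0.0 q [-0.8635  0.3274  1.4402  0.      1.3741  2.0869]
wrist reset_knob_grip [([0.46, -0.364, 0.081], 0.85)]
side reset_knob_grip [([0.462, -0.366, 0.081], 0.43)]
side dispenser [([0.608, -0.373, 0.003], 0.64)]
[317.4993 181.9678]
[-0.0, 0.001, 0.165, 0.0, 0.0, 0.0] rows 2.6 0.0 q6~ 2.28
```

View pics/w8.png

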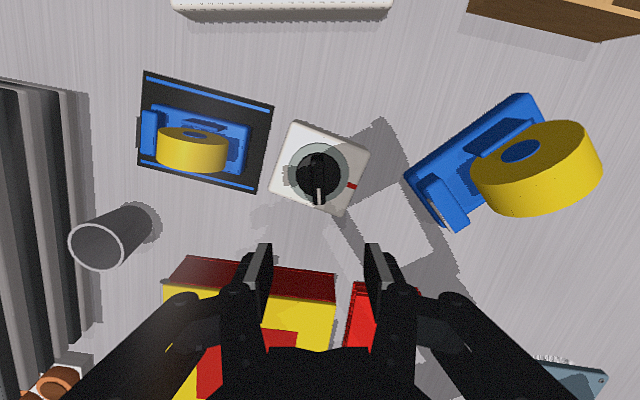

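The bar is upright in the picture at (318,185), with its pointer down and the red mark at (352,186), so counter-clockwise takes the pointer to the mark. The dispenser stands centred on its mat at (200,135).

Request:
carry_out --targets '[0, 0, 0.06, 0, 0, 0, 0.05, 0, 0, 0.12, 0, 0, 0, 0.05, 0, 0, 0.155, 0, 0, 0, 0.05, 0, 0, 0.164, 0, 0, 0, 0.05, 0, 0, 0.164, 0, 0, 0, 0.0, 0, 0, 0.164, 0, 0, 0, 0, 0, 0, 0.164, 0, 0, 0, 0, 0, 0, 0.164, 0, 0, 0, 0]'

```text
time_s: 51.98
position: [0.4602, -0.3681, 0.0695]
ee_rot: [0.771, -0.637, 0.002, 0.0]
contact_force: [-2.5, -0.2, 5.7]
finger_gap: 0.0131
grip_force: 60.2
```

Request:
carry_out --targets '[0, 0, 0, 0, 0, -0.15, 0, 0, 0, 0, 0, 0, -0.3, 0, 0, 0, 0, 0, 0, -0.45, 0, 0, 0, 0, 0, 0, -0.6, 0, 0, 0, 0, 0, 0, -0.75, 0, 0, 0, 0, 0, 0, -0.9, 0, 0, 0, 0, 0, 0, -1.05, 0, 0, 0, 0, 0, 0, -1.13, 0, 0, 0, 0, 0, 0, -1.18, 0, 0, 0, 0, 0, 0, -1.18, 0]'

```text
time_s: 53.22
position: [0.4615, -0.3668, 0.0695]
ee_rot: [0.995, -0.1, 0.002, 0.0]
contact_force: [2.1, 4.1, 6.7]
finger_gap: 0.0125
grip_force: 60.3
```

```bash
python3 - <<'E'
from h import *
o=st(); print(np.array(o['torque'])); m=R.from_quat(o['ee_rot']).as_matrix(); print(np.arctan2(m[1,0],m[0,0]))
E
```

```text
t 53.225 p [ 0.4615 -0.3668  0.0695] F [2.0693 4.1305 6.7055] gap 0.012490934147841703 gf 60.28489887714386 q [-0.8621  0.4766  1.641   0.0027  1.0207  0.9069]
[ 0.9072 -0.3692  0.0295]
-0.19962560331344573
```

Request:
carry_out --targets '[0, 0, 0, 0, 0, -0.03, 0, 0, 0, 0, 0, 0, -0.06, 0, 0, 0, 0, 0, 0, -0.08, 0, 0, 0, 0, 0, 0, -0.08, 0]'

```text
time_s: 53.72
position: [0.462, -0.367, 0.0696]
ee_rot: [0.998, -0.061, 0.003, 0.0]
contact_force: [3.6, 4.7, 5.7]
finger_gap: 0.0131
grip_force: 72.6
```

```bash
python3 - <<'E'
from h import *
o=st(); print(np.array(o['torque'])); m=R.from_quat(o['ee_rot']).as_matrix(); print(np.arctan2(m[1,0],m[0,0]))
E
```

```text
t 53.725 p [ 0.462  -0.367   0.0696] F [3.64   4.7447 5.7371] gap 0.013105164831031801 gf 72.57995244115591 q [-0.8623  0.4766  1.6406  0.0042  1.02    0.8291]
[ 0.8095 -0.7075 -0.9644]
-0.12278557945921276
```

Moment of −0.96 Nm: the knob is at its stop. I release and check.

Request:
carry_out --targets '[0, 0, 0, 0, 0, -0.08, 0.05, 0, 0, 0, 0, 0, -0.08, 0.05, 0, 0, 0, 0, 0, -0.08, 0.05, 0, 0, -0.03, 0, 0, -0.08, 0.05, 0, 0, -0.09, 0, 0, -0.08, 0.05, 0, 0, -0.15, 0, 0, -0.08, 0.05, 0, 0, -0.2, 0, 0, -0.08, 0.05, 0, 0, -0.2, 0, 0, -0.08, 0.05]'

```text
time_s: 54.72
position: [0.4612, -0.369, 0.2728]
ee_rot: [1.0, -0.021, 0.003, 0.004]
contact_force: [-0.5, -0.0, -0.7]
finger_gap: 0.0499
grip_force: 0.0
```

```bash
python3 - <<'E'
from h import *
o=st(); tips('top','clamp_grip','lid_edge'); tips('side','dispenser','mat','clamp_grip','lid_edge','jar'); tips('wrist','dispenser','mat')
snap('wrist','w9.png')
E
```

```text
t 54.725 p [ 0.4612 -0.369   0.2728] F [-0.5107 -0.0193 -0.7208] gap 0.04988490113356079 gf 0.0 q [-0.8635  0.3027  1.3737  0.      1.4547  0.7486]
top clamp_grip [([0.507, -0.109, 0.091], 0.77)]
top lid_edge [([0.399, -0.086, 0.074], 0.77)]
side dispenser [([0.609, -0.371, 0.003], 0.7)]
side mat [([0.612, -0.371, 0.001], 0.82)]
side clamp_grip [([0.509, -0.105, 0.088], 0.59)]
side lid_edge [([0.398, -0.087, 0.074], 0.65)]
side jar [([0.724, 0.124, -0.003], 0.9)]
wrist dispenser [([0.616, -0.368, -0.002], 0.83), ([0.259, -0.41, 0.001], 0.78)]
wrist mat []
```

View pics/w9.png

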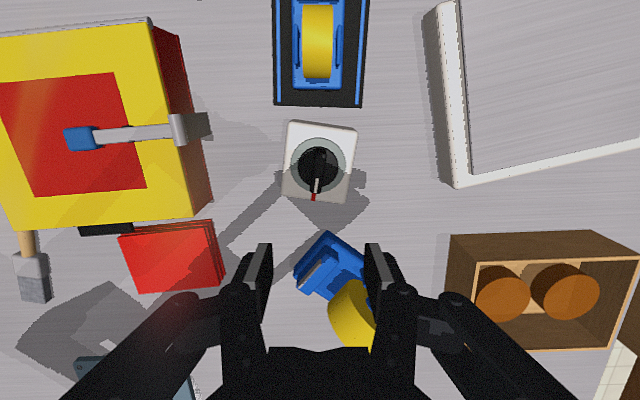

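The knob's pointer at (317,190) is on the red mark at (314,197). The lid is shut with the clamp down at (80,138), and the dispenser stands on the mat at (318,45).

```bash
python3 -c "
from workcell import *
print(finish_job())"
```

```text
the job is handed in; nothing more can be done
None
```

The job is handed in at about 55 s: all three cartons are packed flat, the lid is shut with the clamp down, the knob is at its zero stop, and the dispenser, knocked mid-run, is back on the middle of its mat.

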